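# Stack the bearing pack and gauge its cap

### The arm

A 6-joint arm with a two-finger parallel gripper is mounted at the origin on a cart in front of the work surface, level with it; the furniture and walls round the work are solid. World frame = base frame: x ahead of the robot, y to its left, z up, the work surface at z = 0. Lengths are in m, angles in rad, forces in N, time in s.
With the tool pointing down it reaches from about 0.225 to 0.875 m from the base axis. Payload 3.4 kg.
Tool frame: the origin (TCP) lies on the mounting face of the last link; the fingertips stand 173 mm ahead of it and the grasp point (between the pads) lies 155 mm ahead of it; x points along the fingers, y is the direction in which the jaws open and shut, and the axes are right-handed (so a half turn about x gives the same grasp; the last joint's range is limited). The gripper opens to 85 mm and grips with 20 to 120 N. Pads are 22 mm wide; open, the fingers measure 114 mm over their backs; the gripper's body (76 mm by 85 mm) begins 54 mm behind the grasp point. The pads swing forward as they close: fully open they stand 13 mm farther back than shut.
Start: joints at [-1.229, 0.276, 1.505, -0, 1.361, -0.121], TCP at [0.257, -0.515, 0.405] pointing down, gripper open.
Joint ranges: [-2.89, 2.89], [-0.75, 2.08], [0.22, 2.7], [-1.18, 4.32], [0.11, 2.71], [-2.7, 2.7]. Speed limits (rad/s): [2.57, 2.57, 3.14, 3.14, 3.14, 3.14].

### API

Orientations are given as a unit quaternion [w, x, y, z].
In Python, from rig import manip gives the robot as it stands.
- The arm moves only by the tool arm_command, never from a script. Its argument "targets" is a list of rows, each an object with "dp": the shift along the tool's x, y, z in m, a list of three; "turn": the turn, a rotation vector about the tool's x, y, z in degrees, a list of three; "grip": the opening, from -1 (shut) to 1 (fully open). In form: [{"dp": [tx, ty, tz], "turn": [wx, wy, wz], "grip": grip}, ...]. A call has 1 to 8 rows; each row shifts and turns the commanded pose from where the row before left it, along the tool's axes as they then stand; what a row does not reach is not made up. A row lasts 1/10 s, in which the tool goes at most 50 mm and 8.59 degrees, less where a joint would pass 70% of its speed; a pose out of reach is approached as far as the arm can. A call with a gripper value outside its range is refused whole. The fingers move at their own pace and stop on an object; "grip_force" is the grip in N (left out, the last holds). Time passes only in rows, so rows that do not move let the fingers close. It gives the time, the measured TCP pose, the force and the opening at its end, in the units of the state.
- manip.get_state(): the state, without advancing time (a new reading comes with each control period).
- manip.get_image(name): name is "scene" or "top" or "wrist"; returns the picture (400x640x3 uint8, red, green, blue); there is no depth.
- manip.calibration(name): a dict with "fx", "fy", "cx", "cy" (pixels), "k1" (the pictures are not rectified: a ray, as slopes to the right and down, at radius r is drawn at 1 + k1 r^2 times it, then the intrinsics apply), "R" (3x3) and "t" (3): a world point X has camera coordinates R X + t. Camera axes: x right, y down, z forward; pixel columns grow to the right and rows downward; lengths in m; the calibration is good to about 2 mm. A picture is of the moment at which its call begins: read the wrist's pose just before it. calibration takes no time and is no camera call; for the wrist camera it gives the pose at the moment of the call.
- manip.sign_off(): hands the job in, once; it reports no verdict.
The state is a dict: "clock": time; "qpos": joint angles; "qd": joint speeds; "effort": joint torques, N m; "position": TCP position; "ee_rot": TCP orientation; "contact_force": force on the tool from outside, world axes, zero at the start; "moment": the same for the moment, N m; "width": finger opening in m.
Only numpy, scipy, OpenCV 4.12 (cv2) and the standard library are available. Lean on these libraries where they do the work, as an engineer would, in place of code of your own. Each camera call takes 0.05 s, during which the arm holds its last target.

### The job

Put the bearing pack together in the pin nest: first the tall housing, then the spacer ring, then the flat cap with its ringed punch mark up, each lying flat on the one below between the four pins. Then take the dial gauge out of its wooden block and, holding it upright, set its tip gently on the punch mark so that the plunger is pressed about half-way in. Finish while holding the gauge there: do not let go of it or put it down.

Things in the scene. Friction and masses are not known exactly. Their poses are not given: they have to be found in the camera images.
- nest: Assembly nest, fixed: dark steel plate 112 x 112 x 15 mm with four bright upright pins, 8 mm thick, at x, y = +-23.7 mm, tops 67 mm above the table (last 9 mm taper). Origin: centre of the plate's underside; x, y along its edges, z up. The 56 mm parts fit between the pins with 1.5 mm all round; on all four sides a 39 mm gap between pins lets fingers that close along x or y reach down to the plate.
- housing_center (a point): Bearing housing, loose steel ring, 56 mm outside, 25 mm bore, 24 mm tall (the tallest of the three pack parts, with a groove round it), 0.22 kg, lying flat on the table; the point is its centre, half-way up (12 mm above its underside). z is its axis.
- spacer_center (a point): Spacer ring, loose steel, 56 mm outside, 36 mm bore, 12 mm tall, 0.10 kg, lying flat on the table; the point is its centre, half-way up (6 mm above its underside). z is its axis.
- cap_center (a point): End cap, loose solid steel disc, 56 mm across, 10 mm thick, 0.15 kg, lying flat on the table with its marked side up; the point is its centre, half-way up (5 mm above its underside). z is its axis, up out of the marked side.
- cap_mark (a point): The punch mark on the cap's top face: a dark dot 4 mm across inside a dark scribed ring 9.6 mm across, 13 mm off the cap's centre along the cap's x. The point lies on the top face.
- gauge_block_top (a point): Wooden block, fixed, 74 x 74 x 56 mm, standing on a 6 mm brown hardboard sheet, with a 15 mm hole 52 mm deep in its top; the gauge stands upright in it. The point is the centre of the hole's mouth, on the block's top; z up.
- gauge_grip (a point): Dial gauge, 0.26 kg: ridged grip on top (upright cylinder 22 mm thick, 48 mm tall), dial case below (54 mm across, 22 thick, axis x, dial on -x, its top 28 mm below this point), collar resting on the block, 12 mm stem, thin plunger. The point: grip's centre, 94 mm above the collar's underside; z up along the plunger, whose tip when out is 139 mm below this point. Lift it 50 mm to clear the block.
- gauge_tip (a point): Lowest point of the gauge's ball-ended plunger (ball 6 mm across); it moves with the plunger.
- plunger (a joint): How far the gauge's plunger is pressed in, in m: 0 fully out, 0.010 fully in. A spring pushes it out with 1.6 N at 0 and 0.4 N more for each mm (3.6 N half-way).

How it is judged:
By the outcome, as a careful person would: the job done as asked, in the order asked, and still so for the second after the job is handed in, while the arm keeps its last pose, push and grip.
It also fails if it takes over 64 s, if anything falls off the work surface, if the arm or the gripper's body presses on something with over 40 N, if the wrist force passes 120 N, or if a joint passes its speed limit or range.

## Working session

There is one attempt and no reset: what is moved stays moved. The work goes in short steps, Python scripts to look and compute and a tool call to move; the robot and the scene stay as the last step left them, time stands still between calls to the robot, and variables do not carry over. Pictures are saved under pics/ and viewed, and the job is handed in when it is done.

Besides the shell and the picture viewer there is one more tool, called after ">>>" as name(argument=value, ...), one argument or row to a line, values as JSON. arm_command: Moves the arm, as the interface text tells. Its arguments: {"type":"object","properties":{"targets":{"type":"array"},"grip_force":{"type":"number"}},"required":["targets"]}

```bash
ls; mkdir -p pics; python3 - <<'E'
from rig import manip
import cv2
print(manip.get_state())
for n in ["scene","top","wrist"]:
    c=manip.calibration(n); print(n,c)
    im=manip.get_image(n); cv2.imwrite(f"pics/{n}0.png",im[:,:,::-1])
E
```

```text
pics
{'clock': 0.0, 'qpos': array([-1.22898611e+00,  2.76573585e-01,  1.50613487e+00, -1.39497197e-06,
        1.36071420e+00, -1.21014761e-01]), 'qd': array([-0.00022891, -0.00019627,  0.00023524, -0.00222474, -0.0012412 ,
        0.00217245]), 'effort': array([ 9.14729071e-06, -4.16765249e+01, -2.45805269e+01,  5.46781155e-05,
        1.08846888e-02,  2.17872577e-05]), 'position': array([ 0.25663712, -0.51430284,  0.40385095]), 'ee_rot': array([-0.16153379, -0.68818565, -0.16281982,  0.68832917]), 'contact_force': array([0.71354819, 0.39729674, 0.17004468]), 'moment': array([ 0.00933856,  0.0134859 , -0.07589942]), 'width': 0.08486946585260377}
scene {'fx': 499.11549320580417, 'fy': 499.11549320580417, 'cx': 316.81181890190584, 'cy': 199.93052487828967, 'k1': -0.06548442913374208, 'R': array([[-0.68249982, -0.73083873, -0.00829151],
       [-0.50860688,  0.48305278, -0.71272649],
       [ 0.52489336, -0.48221858, -0.70139304]]), 't': array([0.29508854, 0.39080411, 0.94097674])}
top {'fx': 486.5253512159196, 'fy': 486.5253512159196, 'cx': 317.5732556192387, 'cy': 207.52234143901453, 'k1': 0.049574245599812966, 'R': array([[-0.01911463, -0.999802  ,  0.00553134],
       [-0.99360659,  0.01837991, -0.11139177],
       [ 0.11126805, -0.00762519, -0.99376118]]), 't': array([-0.09482501,  0.52655069,  1.20579526])}
wrist {'fx': 328.64812557873375, 'fy': 328.64812557873375, 'cx': 319.06302985801386, 'cy': 205.11748667078732, 'k1': -0.011183976390012871, 'R': array([[ 0.44659352, -0.89473488, -0.00193188],
       [-0.86397631, -0.43180012,  0.2590243 ],
       [-0.23259226, -0.11400948, -0.96586887]]), 't': array([-0.57522515, -0.03483346,  0.37816196])}
```

View pics/scene0.png

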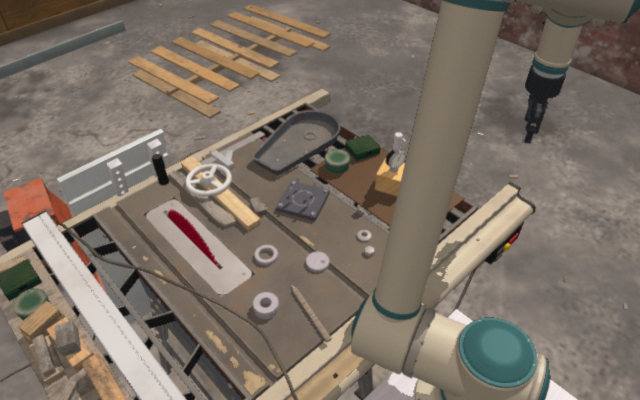

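View pics/top0.png

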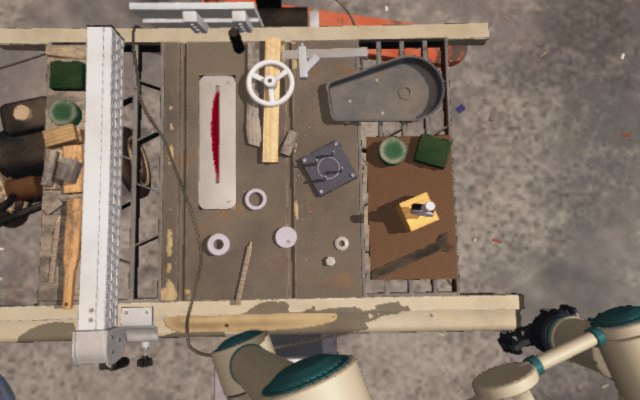

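View pics/wrist0.png

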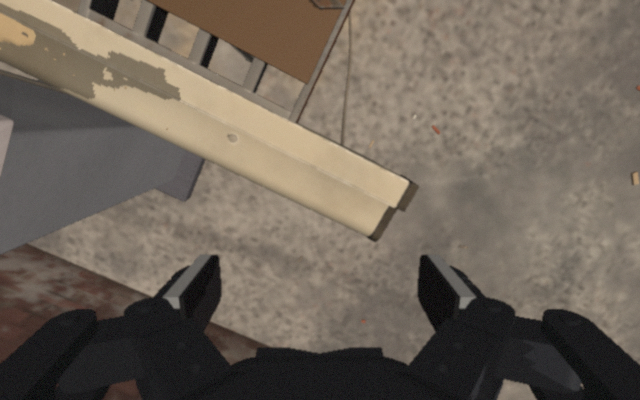

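```bash
cat > h.py <<'E'
import numpy as np, cv2
from scipy.spatial.transform import Rotation as Rn
from rig import manip
def K(c): return np.array([[c['fx'],0,c['cx']],[0,c['fy'],c['cy']],[0,0,1.]]), np.array([c['k1'],0,0,0,0.])
def ray(c,uv):
    k,d=K(c); p=cv2.undistortPoints(np.array(uv,float).reshape(-1,1,2),k,d).reshape(-1,2)
    v=np.c_[p,np.ones(len(p))]@c['R']; o=-c['R'].T@c['t']; return o,v
def onz(c,uv,z):
    o,v=ray(c,uv); s=(z-o[2])/v[:,2]; return o+v*s[:,None]
def proj(c,X):
    k,d=K(c); X=np.array(X,float).reshape(-1,3)
    return cv2.projectPoints(X,cv2.Rodrigues(c['R'])[0],c['t'],k,d)[0].reshape(-1,2)
def tri(c1,u1,c2,u2):
    o1,v1=ray(c1,u1);o2,v2=ray(c2,u2);v1=v1[0]/np.linalg.norm(v1);v2=v2[0]/np.linalg.norm(v2)
    A=np.c_[v1,-v2]; s=np.linalg.lstsq(A,o2-o1,rcond=None)[0]
    a=o1+v1*s[0];b=o2+v2*s[1]; return (a+b)/2,np.linalg.norm(a-b)
def rot(s): q=s['ee_rot']; return Rn.from_quat([q[1],q[2],q[3],q[0]]).as_matrix()
def plan(p,R=None,s=None):
    """dp in tool axes and turn(deg) to reach grasp point p with tool rot R (155mm ahead)"""
    s=s or manip.get_state(); R0=rot(s)
    return R0
def grasp(s): return s['position']+rot(s)[:,0]*0.155
def snap(n,f):
    c=manip.calibration(n); im=manip.get_image(n)[:,:,::-1].copy(); cv2.imwrite(f"pics/{f}.png",im); return c,im
E
python3 - <<'E'
from h import *
s=manip.get_state(); print(rot(s), grasp(s))
im=cv2.imread("pics/top0.png")
cv2.imwrite("pics/topz.png",cv2.resize(im[120:290,190:360],None,fx=3.5,fy=3.5,interpolation=cv2.INTER_CUBIC))
im=im[120:290,360:470]
cv2.imwrite("pics/topz2.png",cv2.resize(im,None,fx=3.5,fy=3.5,interpolation=cv2.INTER_CUBIC))
im=cv2.imread("pics/scene0.png")
cv2.imwrite("pics/scz.png",cv2.resize(im[110:330,230:430],None,fx=2.7,fy=2.7,interpolation=cv2.INTER_CUBIC))
E
```

```text
[[-4.47523319e-04  4.46450697e-01 -8.94808122e-01]
 [ 1.28140591e-03 -8.94807221e-01 -4.46450888e-01]
 [-9.99999079e-01 -1.34640960e-03 -1.71637466e-04]] [ 0.2566051  -0.51417021  0.24905773]
```

View pics/topz.png

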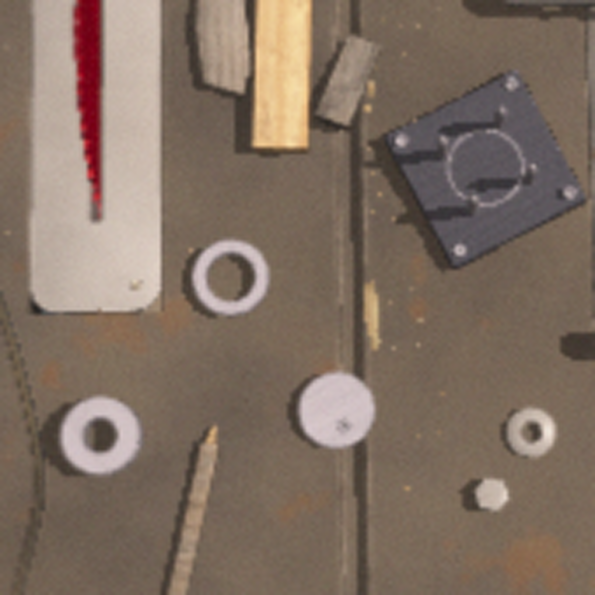

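View pics/topz2.png

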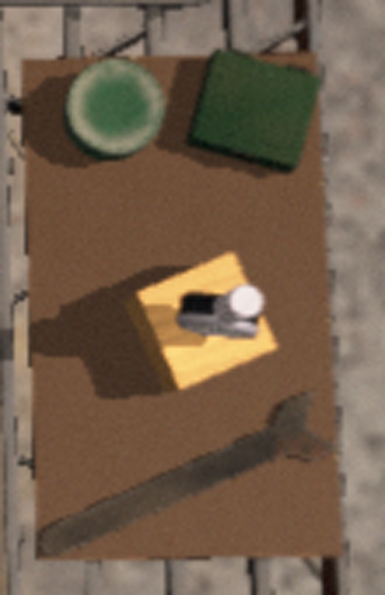

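View pics/scz.png

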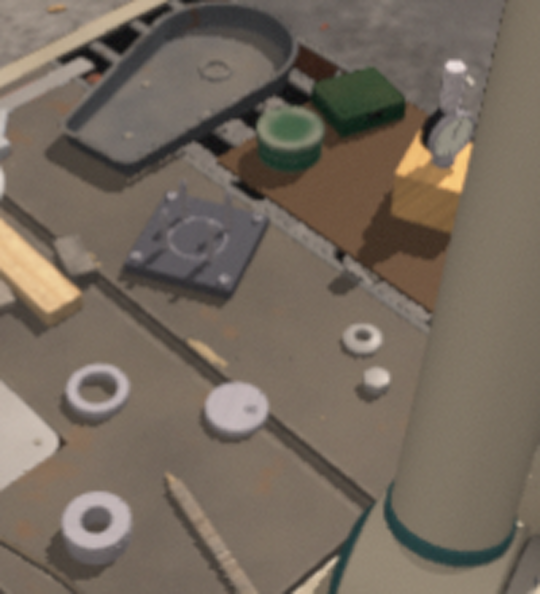

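```bash
python3 - <<'E'
from h import *
c=manip.calibration("top"); im=cv2.imread("pics/top0.png")
big=cv2.resize(im,None,fx=4,fy=4,interpolation=cv2.INTER_CUBIC)
f=lambda p:(np.array(p)+.5)/4-.5
def top(name,u,v,z):
    r=18
    x0,y0=(u-r)*4,(v-r)*4; roi=big[y0:y0+8*r,x0:x0+8*r]
    m=(roi.min(2)>118).astype(np.uint8)
    m=cv2.morphologyEx(m,cv2.MORPH_OPEN,np.ones((5,5)))
    cs=cv2.findContours(m,cv2.RETR_EXTERNAL,cv2.CHAIN_APPROX_NONE)[0]
    ct=max(cs,key=cv2.contourArea).reshape(-1,2)+[x0,y0]
    P=onz(c,f(ct),z)
    (cx,cy),(a,b),_=cv2.fitEllipse((P[:,:2]*1000).astype(np.float32))
    print(name,cx,cy,'diam',a,b)
top("housing",218,244,.024);top("spacer",256,199,.012);top("cap",286,237,.010)
# nest plate: dark bluish
g=big[120*4:210*4,285*4:370*4].astype(int)
m=((g.max(2)<105)&(g[:,:,0]>g[:,:,2]+3)).astype(np.uint8)
m=cv2.morphologyEx(m,cv2.MORPH_CLOSE,np.ones((25,25)));m=cv2.morphologyEx(m,cv2.MORPH_OPEN,np.ones((25,25)))
ct=max(cv2.findContours(m,0,1)[0],key=cv2.contourArea).reshape(-1,2)+[285*4,480]
P=onz(c,f(ct),.015)[:,:2]*1000
r=cv2.minAreaRect(P.astype(np.float32));print("nest",r, cv2.boxPoints(r).tolist())
# cap mark
p=np.array([190+344/3.5,120+426/3.5]);print("mark",onz(c,[p],.010))
C=[(512,82),(570,192),(459,250),(400,140)]
for q in C: print(onz(c,[[190+q[0]/3.5,120+q[1]/3.5]],.018))
# gauge grip triangulation: top cap
c2=manip.calibration("scene")
print(tri(c,[[360+246/3.5,120+301/3.5]],c2,[[230+455/2.7,110+67/2.7]]))
for q in [(233,252),(277,346),(178,390),(137,295)]: print(onz(c,[[360+q[0]/3.5,120+q[1]/3.5]],.062))
E
```

```text
housing 437.6275939941406 147.00306701660156 diam 55.91104507446289 57.779598236083984
spacer 552.576904296875 54.471656799316406 diam 55.973453521728516 56.092159271240234
cap 453.302978515625 -22.290742874145508 diam 55.6602668762207 56.011802673339844Traceback (most recent call last):
  File "<stdin>", line 20, in <module>
ValueError: max() iterable argument is empty
```

```bash
python3 - <<'E'
from h import *
c=manip.calibration("top"); im=cv2.imread("pics/top0.png")
print(im[160,315],im[185,335],im[230,320])
big=cv2.resize(im,None,fx=4,fy=4,interpolation=cv2.INTER_CUBIC)
f=lambda p:(np.array(p)+.5)/4-.5
g=big[120*4:210*4,285*4:370*4].astype(int)
m=((g[:,:,0]>g[:,:,2]+2)).astype(np.uint8)
m=cv2.morphologyEx(m,cv2.MORPH_CLOSE,np.ones((25,25)));m=cv2.morphologyEx(m,cv2.MORPH_OPEN,np.ones((25,25)))
ct=max(cv2.findContours(m,0,1)[0],key=cv2.contourArea).reshape(-1,2)+[285*4,480]
P=onz(c,f(ct),.015)[:,:2]*1000
r=cv2.minAreaRect(P.astype(np.float32));print("nest",r, cv2.boxPoints(r).tolist())
p=np.array([190+344/3.5,120+426/3.5]);print("mark",onz(c,[p],.010))
C=[(512,82),(570,192),(459,250),(400,140)]
Q=np.array([onz(c,[[190+q[0]/3.5,120+q[1]/3.5]],.015)[0] for q in C]);print(Q,Q.mean(0))
c2=manip.calibration("scene")
print(tri(c,[[360+246/3.5,120+301/3.5]],c2,[[230+455/2.7,110+67/2.7]]))
for q in [(233,252),(277,346),(178,390),(137,295)]: print(onz(c,[[360+q[0]/3.5,120+q[1]/3.5]],.062))
E
```

```text
[87 85 92] [92 88 93] [ 86 101 118]
nest ((671.28857421875, -126.92601013183594), (17.574142456054688, 17.91001319885254), 88.85688018798828) [[662.1600341796875, -135.53268432617188], [680.0665283203125, -135.88998413085938], [680.4171142578125, -118.3193359375], [662.5106201171875, -117.9620361328125]]
mark [[ 0.44026884 -0.02827326  0.01      ]]
[[ 0.69348367 -0.15680037  0.015     ]
 [ 0.60971388 -0.19778674  0.015     ]
 [ 0.56791046 -0.11482716  0.015     ]
 [ 0.65109638 -0.07270127  0.015     ]] [ 0.6305511  -0.13552889  0.015     ]
(array([ 0.50756662, -0.35509779,  0.17586143]), np.float64(0.0012793158032121232))
[[ 0.55476158 -0.3752838   0.062     ]]
[[ 0.48744543 -0.40317147  0.062     ]]
[[ 0.45772502 -0.33248456  0.062     ]]
[[ 0.52537808 -0.3063275   0.062     ]]
```

>>> arm_command(
  targets=[
    {"dp": [0, -0.036, -0.032], "turn": [0, 0, 0], "grip": 1},
    {"dp": [0, -0.036, -0.032], "turn": [0, 0, 0], "grip": 1},
    {"dp": [0, -0.036, -0.032], "turn": [0, 0, 0], "grip": 1},
    {"dp": [0, -0.036, -0.032], "turn": [0, 0, 0], "grip": 1},
    {"dp": [0, -0.036, -0.032], "turn": [0, 0, 0], "grip": 1},
    {"dp": [0, -0.036, -0.032], "turn": [0, 0, 0], "grip": 1},
    {"dp": [0, -0.036, -0.032], "turn": [0, 0, 0], "grip": 1},
  ],
  grip_force=40,
)

```text
clock: 0.85
position: [0.3445, -0.1871, 0.4046]
ee_rot: [0.162, 0.688, 0.162, -0.688]
contact_force: [1.1, -1.1, 0.5]
width: 0.0853
```

>>> arm_command(
  targets=[
    {"dp": [0.01, -0.036, -0.032], "turn": [0, 0, 0], "grip": 1},
    {"dp": [0.01, -0.036, -0.032], "turn": [0, 0, 0], "grip": 1},
    {"dp": [0.01, -0.036, -0.032], "turn": [0, 0, 0], "grip": 1},
    {"dp": [0.01, -0.036, -0.032], "turn": [0, 0, 0], "grip": 1},
    {"dp": [0.01, -0.036, -0.032], "turn": [0, 0, 0], "grip": 1},
    {"dp": [0, -0.03, -0.03], "turn": [0, 0, 0], "grip": 1},
  ],
)

```text
clock: 1.45
position: [0.42, 0.086, 0.3534]
ee_rot: [-0.162, -0.687, -0.163, 0.689]
contact_force: [0.3, -1.8, -0.3]
width: 0.0853
```

Now turn +90° in world yaw (−90° about tool x).

>>> arm_command(
  targets=[
    {"dp": [0, 0, 0], "turn": [-8.5, 0, 0], "grip": 1},
    {"dp": [0, 0, 0], "turn": [-8.5, 0, 0], "grip": 1},
    {"dp": [0, 0, 0], "turn": [-8.5, 0, 0], "grip": 1},
    {"dp": [0, 0, 0], "turn": [-8.5, 0, 0], "grip": 1},
    {"dp": [0, 0, 0], "turn": [-8.5, 0, 0], "grip": 1},
    {"dp": [0, 0, 0], "turn": [-8.5, 0, 0], "grip": 1},
    {"dp": [0, 0, 0], "turn": [-8.5, 0, 0], "grip": 1},
    {"dp": [0, 0, 0], "turn": [-8.5, 0, 0], "grip": 1},
  ],
)

```text
clock: 2.25
position: [0.4207, 0.0837, 0.3545]
ee_rot: [0.521, 0.478, 0.521, -0.478]
contact_force: [-0.7, -0.7, 0.1]
width: 0.0854
```

>>> arm_command(
  targets=[
    {"dp": [0, 0, 0], "turn": [-8.5, 0, 0], "grip": 1},
    {"dp": [0, 0, 0], "turn": [-8.5, 0, 0], "grip": 1},
    {"dp": [0, 0, 0], "turn": [-5, 0, 0], "grip": 1},
    {"dp": [0, 0, 0], "turn": [0, 0, 0], "grip": 1},
  ],
)

```text
clock: 2.65
position: [0.4207, 0.0837, 0.3545]
ee_rot: [0.601, 0.372, 0.601, -0.372]
contact_force: [0.5, -0.9, 0.8]
width: 0.0853
```

```bash
python3 - <<'E'
from h import *
s=manip.get_state(); print(s['clock'],s['qpos'],rot(s),grasp(s))
c,im=snap("wrist","w1"); o=-c['R'].T@c['t']; print("cam in tool",rot(s).T@(o-s['position']), rot(s).T@c['R'].T)
print(proj(c,[[.4376,.147,.012]]), proj(c,grasp(s)))
E
```

```text
2.65 [ 3.39361172e-02  9.26070817e-02  1.87431173e+00 -8.23634143e-05
  1.17514050e+00 -4.28609969e-01] [[-4.63811366e-04  8.94904985e-01  4.46256488e-01]
 [-9.17901326e-05  4.46256496e-01 -8.94905096e-01]
 [-9.99999888e-01 -4.56029097e-04 -1.24835388e-04]] [0.42065907 0.08369468 0.19950002]
cam in tool [ 0.03076705 -0.00109871 -0.06428899] [[-1.28753848e-04 -2.59071615e-01  9.65858106e-01]
 [ 9.99999982e-01  9.85895626e-05  1.59749762e-04]
 [-1.36610157e-04  9.65858110e-01  2.59071598e-01]]
[[367.02951094 134.00393841]] [[321.64453511 277.01247142]]
```

View pics/w1.png

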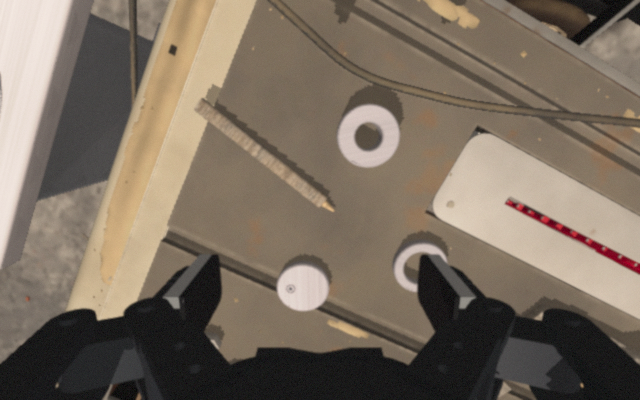

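```bash
cat >> h.py <<'E'
def face(c,im,X,z,th=135,r=45,d=None):
    """top-face centre: white blob near the projection of X (z = top height)"""
    u,v=proj(c,[[X[0],X[1],z]])[0].astype(int); x0,y0=max(0,u-r),max(0,v-r)
    roi=cv2.resize(im[y0:v+r,x0:u+r],None,fx=4,fy=4,interpolation=cv2.INTER_CUBIC)
    m=(roi.min(2)>th).astype(np.uint8); m=cv2.morphologyEx(m,cv2.MORPH_OPEN,np.ones((7,7)))
    cs=cv2.findContours(m,cv2.RETR_EXTERNAL,cv2.CHAIN_APPROX_NONE)[0]
    ct=max(cs,key=cv2.contourArea).reshape(-1,2)
    ct=(ct+.5)/4-.5+[x0,y0]; P=onz(c,ct,z)
    (cx,cy),(a,b),_=cv2.fitEllipse((P[:,:2]*1000).astype(np.float32)); return cx,cy,a,b
def go(p,n=None,s=None):
    s=s or manip.get_state(); d=rot(s).T@(np.array(p)-grasp(s)); n=n or int(np.ceil(np.linalg.norm(d)/.048))
    print("dp total",d.round(4),"rows",n,"each",(d/n).round(4)); R=rot(s); print("yaw y",np.degrees(np.arctan2(R[1,1],R[0,1])).round(2),"x",R[:,0].round(4))
E
python3 - <<'E'
from h import *
c=manip.calibration("wrist"); im=cv2.imread("pics/w1.png")
print(face(c,im,[.4376,.147],.024)); print(face(c,im,[.4533,-.0223],.01))
go([.4376,.147,.10])
E
```

```text
(437.963623046875, 145.29324340820312, 54.99776077270508, 55.197635650634766)
(453.26177978515625, -24.190092086791992, 54.54147720336914, 54.79253005981445)
dp total [ 0.0995  0.0434 -0.0492] rows 3 each [ 0.0332  0.0145 -0.0164]
yaw y 26.41 x [-4.e-04 -1.e-04 -1.e+00]
```

>>> arm_command(
  targets=[
    {"dp": [0.03, 0.0145, -0.016], "turn": [0, 0, 0], "grip": 1},
    {"dp": [0.03, 0.0145, -0.016], "turn": [0, 0, 0], "grip": 1},
    {"dp": [0.03, 0.0145, -0.016], "turn": [0, 0, 0], "grip": 1},
    {"dp": [0.01, 0, 0], "turn": [0, 0, 0], "grip": 1},
    {"dp": [0, 0, 0], "turn": [0, 0, 0], "grip": 1},
  ],
)

```text
clock: 3.2
position: [0.4376, 0.146, 0.2533]
ee_rot: [0.6, 0.371, 0.602, -0.373]
contact_force: [-0.3, -0.5, 0.2]
width: 0.0855
```

```bash
python3 - <<'E'
from h import *
s=manip.get_state()
c,im=snap("wrist","w2"); 
print(grasp(s),face(c,im,[.4376,.146],.024,r=75)); go([.438,.146,.010])
E
```

```text
[0.43698253 0.14576477 0.09826343] (437.8119201660156, 145.5848388671875, 55.18206787109375, 55.50092315673828)
dp total [ 0.0895  0.0004 -0.0003] rows 2 each [ 0.0447  0.0002 -0.0002]
yaw y 26.5 x [-1.6e-03 -9.0e-04 -1.0e+00]
```

View pics/w2.png

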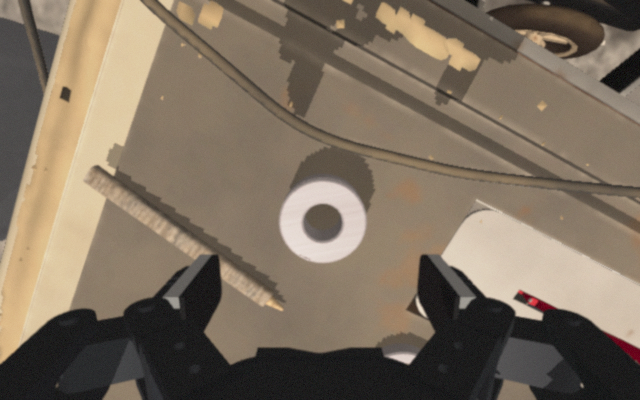

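>>> arm_command(
  targets=[
    {"dp": [0.03, 0, 0], "turn": [0, 0, 0], "grip": 0.7},
    {"dp": [0.03, 0, 0], "turn": [0, 0, 0], "grip": 0.7},
    {"dp": [0.021, 0, 0], "turn": [0, 0, 0], "grip": 0.7},
    {"dp": [0, 0, 0], "turn": [0, 0, 0], "grip": 0.7},
  ],
)

```text
clock: 3.65
position: [0.4378, 0.1451, 0.173]
ee_rot: [0.6, 0.372, 0.602, -0.373]
contact_force: [-0.2, -0.2, 0.4]
width: 0.0724
```

>>> arm_command(
  targets=[
    {"dp": [0, 0, 0], "turn": [0, 0, 0], "grip": -1},
    {"dp": [0, 0, 0], "turn": [0, 0, 0], "grip": -1},
    {"dp": [0, 0, 0], "turn": [0, 0, 0], "grip": -1},
    {"dp": [0, 0, 0], "turn": [0, 0, 0], "grip": -1},
    {"dp": [0, 0, 0], "turn": [0, 0, 0], "grip": -1},
  ],
  grip_force=40,
)

```text
clock: 4.15
position: [0.4393, 0.1459, 0.1755]
ee_rot: [0.603, 0.373, 0.6, -0.371]
contact_force: [-0.5, -1.7, 8.0]
width: 0.0545
```

```bash
python3 - <<'E'
from h import *
s=manip.get_state()
c,im=snap("wrist","w3"); print(s['width'],s['contact_force'],grasp(s))
print(face(c,im,[.4376,.146],.024,r=100))
c,im=snap("top","t3")
E
```

```text
0.054492661805340556 [-0.50849447 -1.68015316  7.99066569] [0.43991709 0.14594346 0.02049725]
(438.836181640625, 146.37879943847656, 54.38184356689453, 55.98871994018555)
```

View pics/w3.png

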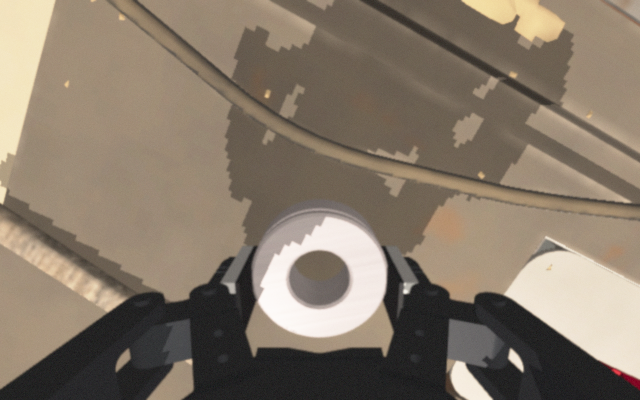

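>>> arm_command(
  targets=[
    {"dp": [-0.02, 0, 0], "turn": [0, 0, 0], "grip": -1},
    {"dp": [-0.045, 0, 0], "turn": [0, 0, 0], "grip": -1},
    {"dp": [-0.045, 0, 0], "turn": [0, 0, 0], "grip": -1},
    {"dp": [-0.045, 0, 0], "turn": [0, 0, 0], "grip": -1},
  ],
)

```text
clock: 4.65
position: [0.4378, 0.146, 0.3309]
ee_rot: [0.602, 0.372, 0.601, -0.372]
contact_force: [0.9, -0.1, -2.8]
width: 0.0543
```

```bash
python3 - <<'E'
from h import *
s=manip.get_state(); print(s['width'],s['contact_force'],grasp(s))
go([.67,-.215,.17])
E
```

```text
0.05428609101666106 [ 0.93418066 -0.12865718 -2.77877005] [0.43794946 0.14604815 0.17593089]
dp total [0.006  0.0464 0.4267] rows 9 each [0.0007 0.0052 0.0474]
yaw y 26.52 x [ 7.e-04  1.e-04 -1.e+00]
```

>>> arm_command(
  targets=[
    {"dp": [0, 0.005, 0.03], "turn": [0, 0, 0], "grip": -1},
    {"dp": [0, 0.005, 0.047], "turn": [0, 0, 0], "grip": -1},
    {"dp": [0, 0.005, 0.047], "turn": [0, 0, 0], "grip": -1},
    {"dp": [0, 0.005, 0.047], "turn": [0, 0, 0], "grip": -1},
    {"dp": [0, 0.005, 0.047], "turn": [0, 0, 0], "grip": -1},
    {"dp": [0, 0.005, 0.047], "turn": [0, 0, 0], "grip": -1},
    {"dp": [0, 0.005, 0.047], "turn": [0, 0, 0], "grip": -1},
    {"dp": [0, 0.005, 0.047], "turn": [0, 0, 0], "grip": -1},
  ],
)

```text
clock: 5.45
position: [0.6349, -0.159, 0.3293]
ee_rot: [0.601, 0.372, 0.601, -0.372]
contact_force: [0.9, -0.5, -1.4]
width: 0.0547
```

>>> arm_command(
  targets=[
    {"dp": [0.006, 0.006, 0.04], "turn": [0, 0, 0], "grip": -1},
    {"dp": [0, 0, 0.027], "turn": [0, 0, 0], "grip": -1},
    {"dp": [0, 0, 0], "turn": [0, 0, 0], "grip": -1},
    {"dp": [0, 0, 0], "turn": [0, 0, 0], "grip": -1},
  ],
)

```text
clock: 5.85
position: [0.6695, -0.215, 0.3225]
ee_rot: [0.601, 0.372, 0.602, -0.372]
contact_force: [0.1, -0.0, -1.7]
width: 0.0547
```

```bash
python3 - <<'E'
from h import *
s=manip.get_state()
c,im=snap("wrist","w4"); print(s['width'],s['contact_force'],grasp(s))
E
```

```text
0.05468408465916572 [ 0.06346862 -0.02548208 -1.69060503] [ 0.66935064 -0.21481624  0.16746182]
```

View pics/w4.png

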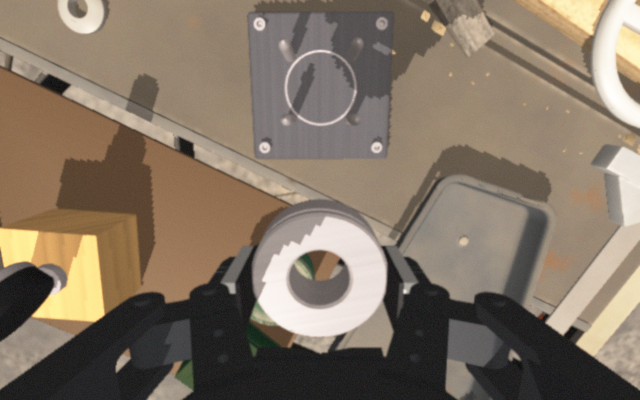

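```bash
python3 - <<'E'
from h import *
c=manip.calibration("wrist"); s=manip.get_state(); im=cv2.imread("pics/w4.png")
x0,y0=235,0; roi=cv2.resize(im[0:175,x0:410],None,fx=4,fy=4,interpolation=cv2.INTER_CUBIC)
f=lambda p:(np.array(p)+.5)/4-.5+[x0,y0]
cv2.imwrite("pics/w4z.png",roi)
g=roi.astype(int)
# bolts
q=np.array([[260,23],[382,22],[377,146],[265,147]],float)
gray=cv2.cvtColor(im,cv2.COLOR_BGR2GRAY)
Q=[]
for p in q:
    a,b=int(p[0])-8,int(p[1])-8; r=cv2.resize(gray[b:b+17,a:a+17],None,fx=4,fy=4,interpolation=cv2.INTER_CUBIC)
    m=(r>120).astype(np.uint8); ct=max(cv2.findContours(m,0,1)[0],key=cv2.contourArea); (u,v),rr=cv2.minEnclosingCircle(ct)
    Q.append([(u+.5)/4-.5+a,(v+.5)/4-.5+b])
Q=np.array(Q);print(Q)
P=onz(c,Q,.017)[:,:2]*1000; print(P,P.mean(0),[np.linalg.norm(P[i]-P[i-1]) for i in range(4)])
e=[P[1]-P[0],P[2]-P[3]]; print([np.degrees(np.arctan2(a[1],a[0])) for a in e]); e=[P[0]-P[3],P[1]-P[2]];print([np.degrees(np.arctan2(a[1],a[0])) for a in e])
# circle
m=((cv2.cvtColor(roi,cv2.COLOR_BGR2GRAY)>125)).astype(np.uint8)
ys,xs=np.nonzero(m); k=np.abs(np.hypot(xs/4+x0-320,ys/4-88)-36)<5
C=onz(c,f(np.c_[xs[k],ys[k]]),.015)[:,:2]*1000
(cx,cy),(a,b),_=cv2.fitEllipse(C.astype(np.float32));print("circle",cx,cy,a,b)
E
```

```text
[[258.49091196  24.61587048]
 [381.49072933  23.0494442 ]
 [375.5        149.        ]
 [265.         147.        ]]
[[ 567.9162431  -116.50003311]
 [ 650.80562253  -73.94989252]
 [ 692.56180342 -158.74381291]
 [ 609.94085178 -198.13074784]] [ 630.30613021 -136.8311216 ] [np.float64(91.81307816844918), np.float64(93.17276257852666), np.float64(94.51765748129459), np.float64(91.52896969264243)]
[np.float64(27.173082916015044), np.float64(25.488000715657318)]
[np.float64(117.24002929155802), np.float64(116.21762237769973)]
circle 629.8494873046875 -136.57017517089844 55.796875 55.89892578125
```

View pics/w4z.png

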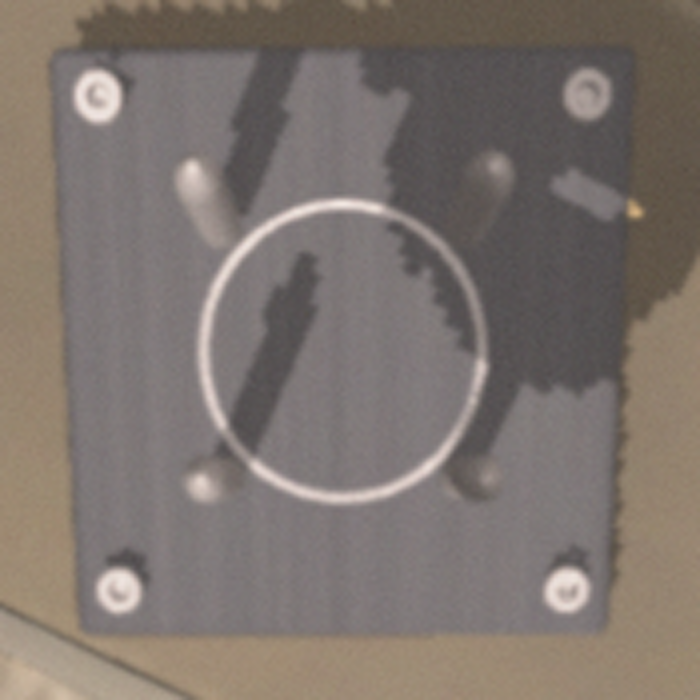

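```bash
python3 - <<'E'
from h import *
c=manip.calibration("wrist"); s=manip.get_state(); im=cv2.imread("pics/w4.png")
G=grasp(s); z=G[2]+.0035
for th in (85,110,135):
  F=face(c,im,G,z,th=th,r=80); d=np.array([F[0]/1000-G[0],F[1]/1000-G[1],0]); print(F,rot(s).T@d)
G2=np.array([.6298,-.1366,0])-d; print(G2); G2[2]=.12; go(G2)
E
```

```text
(671.138671875, -211.73675537109375, 62.312713623046875, 73.08341979980469) [ 4.32577898e-07  2.83047148e-03 -1.08042369e-03]
(671.8048706054688, -214.2667694091797, 60.27621078491211, 66.47338104248047) [-2.86074753e-06  2.29778368e-03  1.48102603e-03]
(668.398193359375, -214.761474609375, 53.8433837890625, 58.50722122192383) [-1.93164499e-07 -9.71702798e-04  4.03698722e-04]
[ 0.63048948 -0.13580514  0.        ]
dp total [ 0.0478  0.0004 -0.0871] rows 3 each [ 0.0159  0.0001 -0.029 ]
yaw y 26.5 x [-9.0e-04  1.1e-03 -1.0e+00]
```

```bash
python3 - <<'E'
from h import *
c=manip.calibration("wrist"); s=manip.get_state(); im=cv2.imread("pics/w4.png")
G=grasp(s); z=G[2]+.0035
L,R,T,B=[onz(c,[p],z)[0] for p in ([287,279],[352,279],[320,249.5],[320,309.5])]
print(np.linalg.norm(L-R),np.linalg.norm(T-B)); C=(T+B)/2; D=(L+R)/2
print(rot(s).T@(C-G),rot(s).T@(D-G))
L,R,T,B=[onz(c,[p],z)[0] for p in ([253,277],[387,277],[320,213],[320,337])]
print(np.linalg.norm(L-R),np.linalg.norm(T-B)); C=(T+B)/2; D=(L+R)/2
print(rot(s).T@(C-G),rot(s).T@(D-G))
cv2.imwrite("pics/w4h.png",cv2.resize(im[190:350,240:400],None,fx=3.5,fy=3.5,interpolation=cv2.INTER_CUBIC))
E
```

```text
0.02633085303877614 0.02683388230390997
[-0.00349923 -0.00070102 -0.00037748] [-0.00349837 -0.00090442 -0.00095484]
0.05420718250669709 0.05515970818443709
[-0.00349808 -0.00070172 -0.00122644] [-0.00349725 -0.00070339 -0.00183498]
```

View pics/w4h.png

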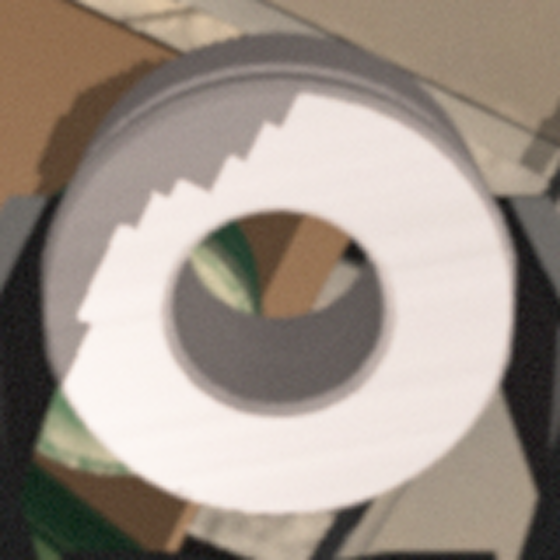

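```bash
python3 - <<'E'
from h import *
go([.6308,-.1366,.12])
E
```

```text
dp total [ 0.0478  0.0003 -0.0863] rows 3 each [ 0.0159  0.0001 -0.0288]
yaw y 26.5 x [-9.0e-04  1.1e-03 -1.0e+00]
```

>>> arm_command(
  targets=[
    {"dp": [0.012, 0, -0.03], "turn": [0, 0, 0], "grip": -1},
    {"dp": [0.012, 0, -0.03], "turn": [0, 0, 0], "grip": -1},
    {"dp": [0.012, 0, -0.02], "turn": [0, 0, 0], "grip": -1},
    {"dp": [0.012, 0.0003, -0.0063], "turn": [0, 0, 0], "grip": -1},
    {"dp": [0, 0, 0], "turn": [0, 0, 0], "grip": -1},
    {"dp": [0, 0, 0], "turn": [0, 0, 0], "grip": -1},
  ],
)

```text
clock: 6.5
position: [0.6319, -0.1374, 0.2752]
ee_rot: [0.602, 0.372, 0.601, -0.372]
contact_force: [-0.7, -0.2, -1.0]
width: 0.0546
```

```bash
python3 - <<'E'
from h import *
s=manip.get_state();print(s['qd'].round(3))
c,im=snap("wrist","w5"); print(s['width'],s['contact_force'],grasp(s))
go([.6308,-.1366,.0355])
u=proj(c,[[.6298+a*.0237*2**.5*np.cos(t),-.1366+a*.0237*2**.5*np.sin(t),.067] for a in [1] for t in np.radians(26.5+45+90*np.arange(4))]);print(u)
E
```

```text
[-0.016 -0.001 -0.029  0.001  0.     0.001]
0.05460367772723803 [-0.67411811 -0.15184264 -1.02919151] [ 0.63214148 -0.13752566  0.12017168]
dp total [ 0.0849 -0.0011 -0.0023] rows 2 each [ 0.0425 -0.0005 -0.0011]
yaw y 26.52 x [ 0.0021 -0.0013 -1.    ]
[[360.9433486  189.55553631]
 [275.03879149 189.47616775]
 [277.77166565 268.10917437]
 [358.16916472 268.16511429]]
```

View pics/w5.png

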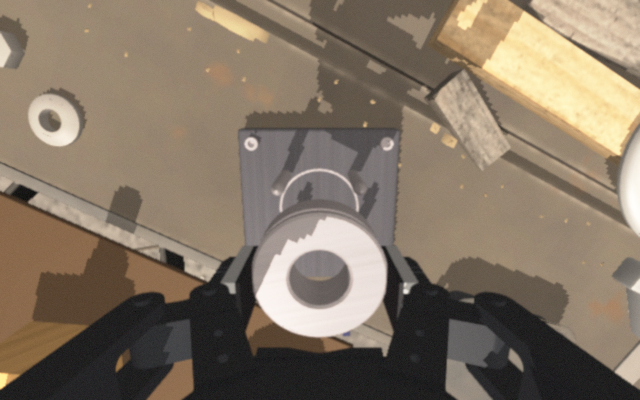

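```bash
python3 - <<'E'
from h import *
im=cv2.imread("pics/w5.png")
cv2.imwrite("pics/w5z.png",cv2.resize(im[120:240,230:410],None,fx=4.4,fy=4.4,interpolation=cv2.INTER_CUBIC))
s=manip.get_state();print(grasp(s),s['clock'])
E
```

```text
[ 0.63258917 -0.13805752  0.12045183] 6.55
```

View pics/w5z.png

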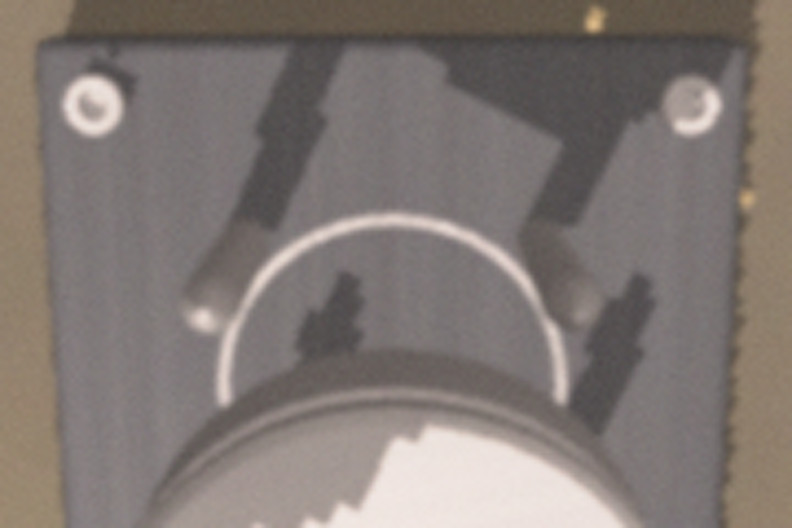

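>>> arm_command(
  targets=[
    {"dp": [0.025, 0, 0.0004], "turn": [0, 0, 0], "grip": -1},
    {"dp": [0.015, 0, 0], "turn": [0, 0, 0], "grip": -1},
    {"dp": [0.01, 0, 0], "turn": [0, 0, 0], "grip": -1},
    {"dp": [0.01, 0, 0], "turn": [0, 0, 0], "grip": -1},
  ],
)

```text
clock: 6.95
position: [0.6324, -0.1385, 0.2147]
ee_rot: [0.602, 0.372, 0.601, -0.372]
contact_force: [-0.4, -0.1, -2.0]
width: 0.0543
```

```bash
python3 - <<'E'
from h import *
s=manip.get_state()
c,im=snap("wrist","w6"); print(s['width'],s['contact_force'],s['moment'],grasp(s),rot(s)[:,0])
E
```

```text
0.054252232810860716 [-0.3818926  -0.05508324 -1.9906672 ] [ 0.03112902  0.00636543 -0.04380691] [ 0.63262656 -0.13859755  0.05968042] [ 1.63690053e-03 -7.70681642e-04 -9.99998363e-01]
```

View pics/w6.png

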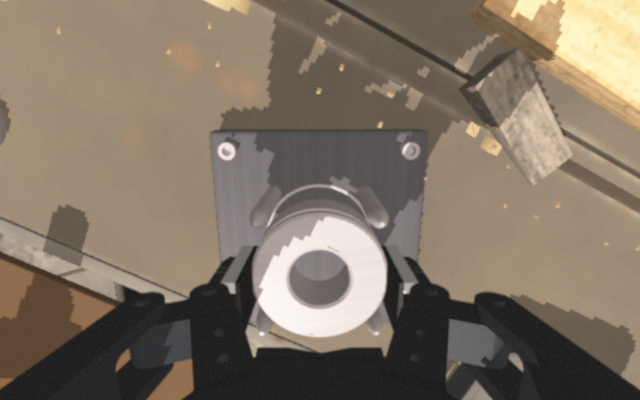

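>>> arm_command(
  targets=[
    {"dp": [0.01, 0, 0], "turn": [0, 0, 0], "grip": -1},
    {"dp": [0.01, 0, 0], "turn": [0, 0, 0], "grip": -1},
    {"dp": [0.002, 0, 0], "turn": [0, 0, 0], "grip": -1},
    {"dp": [0, 0, 0], "turn": [0, 0, 0], "grip": -1},
  ],
)

```text
clock: 7.4
position: [0.6315, -0.1375, 0.1922]
ee_rot: [0.601, 0.372, 0.602, -0.372]
contact_force: [0.0, 0.5, -2.2]
width: 0.0548
```

>>> arm_command(
  targets=[
    {"dp": [0.0015, 0, 0], "turn": [0, 0, 0], "grip": -1},
    {"dp": [0, 0, 0], "turn": [0, 0, 0], "grip": -1},
  ],
)

```text
clock: 7.6
position: [0.6318, -0.1376, 0.1915]
ee_rot: [0.602, 0.372, 0.601, -0.372]
contact_force: [-0.6, -0.8, -1.3]
width: 0.0544
```

>>> arm_command(
  targets=[
    {"dp": [0, 0, 0], "turn": [0, 0, 0], "grip": 0.6},
    {"dp": [0, 0, 0], "turn": [0, 0, 0], "grip": 0.6},
    {"dp": [0, 0, 0], "turn": [0, 0, 0], "grip": 0.6},
  ],
)

```text
clock: 7.9
position: [0.6318, -0.1377, 0.1917]
ee_rot: [0.602, 0.372, 0.601, -0.372]
contact_force: [0.9, -0.2, -1.7]
width: 0.0685
```

>>> arm_command(
  targets=[
    {"dp": [-0.02, 0, 0], "turn": [0, 0, 0], "grip": 0.6},
    {"dp": [-0.04, 0, 0], "turn": [0, 0, 0], "grip": 0.6},
    {"dp": [-0.04, 0, 0], "turn": [0, 0, 0], "grip": 0.6},
    {"dp": [0, 0, 0], "turn": [0, 0, 0], "grip": 0.6},
  ],
)

```text
clock: 8.3
position: [0.6337, -0.1382, 0.298]
ee_rot: [0.606, 0.373, 0.597, -0.371]
contact_force: [0.6, -0.3, 0.7]
width: 0.068
```

```bash
python3 - <<'E'
from h import *
s=manip.get_state()
c,im=snap("wrist","w7"); print(s['width'],s['contact_force'],grasp(s))
print(face(c,im,[.6305,-.137],.039,r=75))
go([.5526,.0535,.11])
E
```

```text
0.06798056606544114 [ 0.63517191 -0.34408721  0.67736784] [ 0.6356409  -0.13884093  0.14297567]
(629.940185546875, -136.86892700195312, 56.65304183959961, 58.79348373413086)
dp total [ 0.029   0.0127 -0.2081] rows 5 each [ 0.0058  0.0025 -0.0416]
yaw y 26.52 x [ 0.0077 -0.0026 -1.    ]
```

View pics/w7.png

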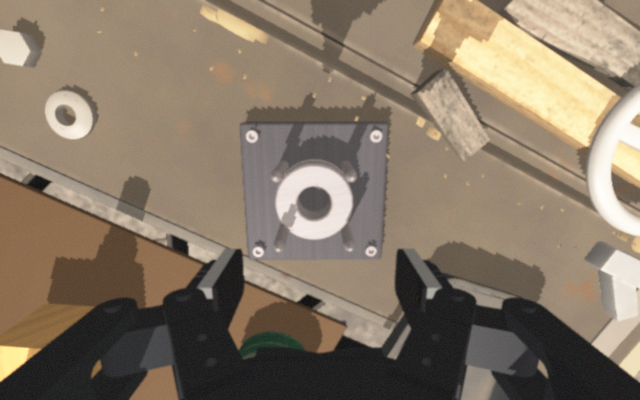

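>>> arm_command(
  targets=[
    {"dp": [0, 0.003, -0.042], "turn": [0, 0, 0], "grip": 0.6},
    {"dp": [0, 0.003, -0.042], "turn": [0, 0, 0], "grip": 0.6},
    {"dp": [0.008, 0.003, -0.042], "turn": [0, 0, 0], "grip": 0.7},
    {"dp": [0.01, 0.003, -0.042], "turn": [0, 0, 0], "grip": 0.7},
    {"dp": [0.01, 0, -0.04], "turn": [0, 0, 0], "grip": 0.7},
    {"dp": [0, 0, 0], "turn": [0, 0, 0], "grip": 0.7},
    {"dp": [0, 0, 0], "turn": [0, 0, 0], "grip": 0.7},
  ],
)

```text
clock: 9.05
position: [0.5488, 0.0546, 0.2623]
ee_rot: [0.601, 0.371, 0.602, -0.372]
contact_force: [-0.0, -0.3, 0.8]
width: 0.0725
```

```bash
python3 - <<'E'
from h import *
s=manip.get_state()
c,im=snap("wrist","w8"); print(s['width'],s['contact_force'],grasp(s),s['qd'].round(3))
F=face(c,im,[.5526,.0535],.012,r=75);print(F)
go([F[0]/1000,F[1]/1000,.023])
E
```

```text
0.07253510011467915 [-0.01757128 -0.31214714  0.75164086] [0.54851622 0.05457087 0.10725288] [-0.032  0.005 -0.041 -0.007 -0.006 -0.001]
(552.7542724609375, 52.336185455322266, 54.770233154296875, 55.020172119140625)
dp total [0.0847 0.0022 0.0026] rows 2 each [0.0424 0.0011 0.0013]
yaw y 26.56 x [-2.e-04 -6.e-04 -1.e+00]
```

View pics/w8.png

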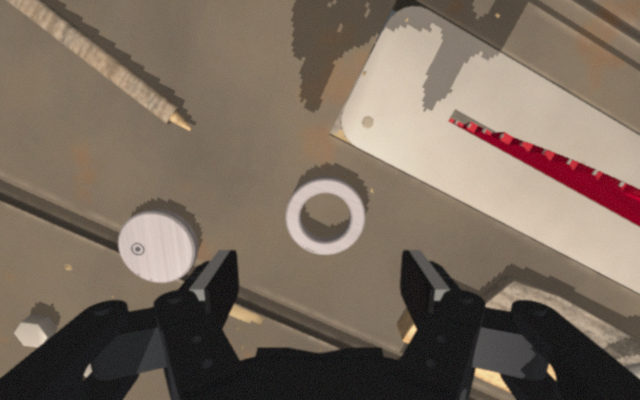

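>>> arm_command(
  targets=[
    {"dp": [0.03, 0.003, 0.003], "turn": [0, 0, 0], "grip": 0.7},
    {"dp": [0.03, 0, 0], "turn": [0, 0, 0], "grip": 0.7},
    {"dp": [0.018, 0, 0], "turn": [0, 0, 0], "grip": 0.7},
    {"dp": [0.005, 0, 0], "turn": [0, 0, 0], "grip": 0.7},
    {"dp": [0, 0, 0], "turn": [0, 0, 0], "grip": 0.7},
  ],
)

```text
clock: 9.6
position: [0.5541, 0.0515, 0.1796]
ee_rot: [0.601, 0.372, 0.601, -0.373]
contact_force: [-0.2, 0.1, 0.6]
width: 0.0727
```

```bash
python3 - <<'E'
from h import *
s=manip.get_state()
c,im=snap("wrist","w9"); print(s['width'],s['contact_force'],grasp(s),s['qd'].round(3))
print(face(c,im,[.5526,.0535],.012,r=100))
E
```

```text
0.07270912368670536 [-0.20945342  0.11662784  0.60207999] [0.55396561 0.05147214 0.02460209] [ 0.007 -0.028 -0.021  0.002  0.008  0.001]
(552.6598510742188, 52.54891586303711, 55.06996154785156, 55.4364013671875)
```

View pics/w9.png

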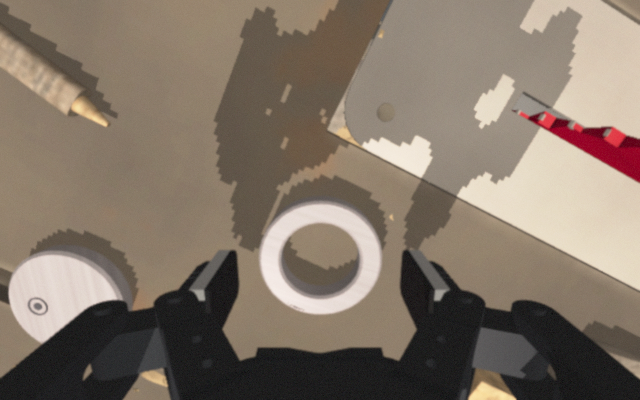

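>>> arm_command(
  targets=[
    {"dp": [0.001, 0, -0.001], "turn": [0, 0, 0], "grip": 0.4},
    {"dp": [0, 0, 0], "turn": [0, 0, 0], "grip": -1},
    {"dp": [0, 0, 0], "turn": [0, 0, 0], "grip": -1},
    {"dp": [0, 0, 0], "turn": [0, 0, 0], "grip": -1},
    {"dp": [0, 0, 0], "turn": [0, 0, 0], "grip": -1},
  ],
)

```text
clock: 10.15
position: [0.5539, 0.0528, 0.185]
ee_rot: [0.604, 0.372, 0.599, -0.371]
contact_force: [-8.4, -5.3, 30.7]
width: 0.0388
```

```bash
python3 - <<'E'
from h import *
s=manip.get_state()
c,im=snap("wrist","w10"); print(s['width'],s['contact_force'],grasp(s),s['qd'].round(3))
print(face(c,im,[.5526,.0535],.012,r=100))
E
```

```text
0.038757961358470684 [-8.38789572 -5.28418719 30.68113233] [0.55487185 0.05250501 0.02995494] [-0.001  0.     0.     0.002 -0.003 -0.   ]
(560.273681640625, 54.04698944091797, 47.3848762512207, 54.809791564941406)
```

View pics/w10.png

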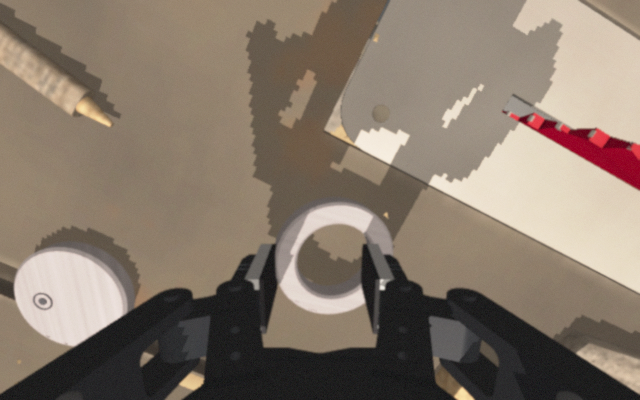

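>>> arm_command(
  targets=[
    {"dp": [-0.01, 0, 0], "turn": [0, 0, 0], "grip": 0.75},
    {"dp": [0, 0, 0], "turn": [0, 0, 0], "grip": 0.75},
    {"dp": [0, 0, 0], "turn": [0, 0, 0], "grip": 0.75},
    {"dp": [0, 0, 0], "turn": [0, 0, 0], "grip": 0.75},
  ],
)

```text
clock: 10.6
position: [0.5529, 0.0535, 0.1888]
ee_rot: [0.601, 0.372, 0.602, -0.372]
contact_force: [-0.3, -0.5, -0.0]
width: 0.0743
```

```bash
python3 - <<'E'
from h import *
s=manip.get_state()
c,im=snap("wrist","w11"); print(s['width'],s['contact_force'],grasp(s),s['qd'].round(3))
F=face(c,im,[.5546,.0535],.012,r=75); print(F); go([F[0]/1000,F[1]/1000,.012])
E
```

```text
0.07429171265603964 [-0.32294033 -0.52384621 -0.02424722] [0.5528365  0.05352304 0.03375952] [-0.     0.009  0.003  0.001  0.001  0.001]
(558.4697265625, 55.37453842163086, 54.88402557373047, 55.35945129394531)
dp total [0.0215 0.006  0.0009] rows 1 each [0.0215 0.006  0.0009]
yaw y 26.52 x [-0.0012 -0.     -1.    ]
```

View pics/w11.png

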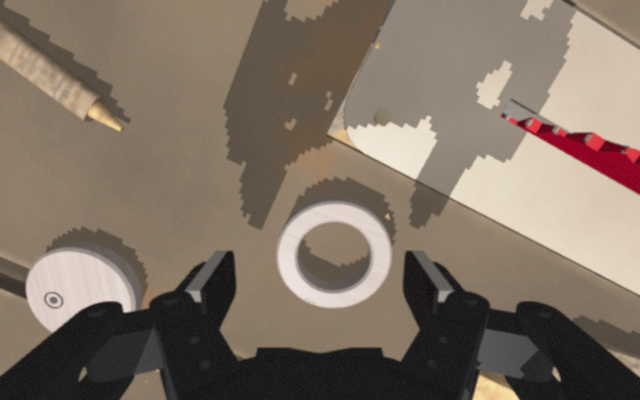

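>>> arm_command(
  targets=[
    {"dp": [0, 0.0068, 0.0015], "turn": [0, 0, 0], "grip": 0.75},
    {"dp": [0.01, 0, 0], "turn": [0, 0, 0], "grip": 0.7},
    {"dp": [0.0105, 0, 0], "turn": [0, 0, 0], "grip": 0.7},
    {"dp": [0, 0, 0], "turn": [0, 0, 0], "grip": 0.7},
  ],
)

```text
clock: 11.05
position: [0.5588, 0.0551, 0.1664]
ee_rot: [0.6, 0.371, 0.603, -0.373]
contact_force: [-0.5, -0.4, 0.1]
width: 0.0728
```

>>> arm_command(
  targets=[
    {"dp": [0, 0, 0], "turn": [0, 0, 0], "grip": 0.4},
    {"dp": [0, 0, 0], "turn": [0, 0, 0], "grip": -1},
    {"dp": [0, 0, 0], "turn": [0, 0, 0], "grip": -1},
    {"dp": [0, 0, 0], "turn": [0, 0, 0], "grip": -1},
  ],
)

```text
clock: 11.45
position: [0.5605, 0.0552, 0.1697]
ee_rot: [0.602, 0.372, 0.601, -0.372]
contact_force: [0.8, 0.4, 5.8]
width: 0.0545
```

```bash
python3 - <<'E'
from h import *
s=manip.get_state()
c,im=snap("wrist","w12"); print(s['width'],s['contact_force'],grasp(s),s['qd'].round(3))
F=face(c,im,[.5586,.0535],.012,r=90); print(F)
E
```

```text
0.054520107896862874 [0.82069952 0.37386309 5.78848069] [0.56079684 0.05518008 0.01471109] [-0.    -0.001  0.     0.002  0.001  0.002]
(560.291748046875, 55.59833908081055, 52.497589111328125, 55.753684997558594)
```

View pics/w12.png

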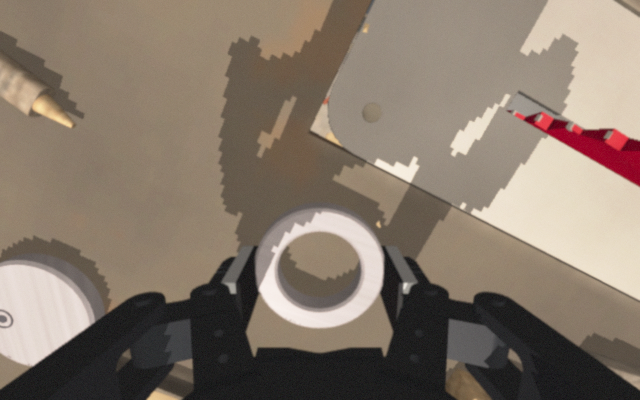

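>>> arm_command(
  targets=[
    {"dp": [-0.02, 0, 0], "turn": [0, 0, 0], "grip": -1},
    {"dp": [-0.04, 0, 0], "turn": [0, 0, 0], "grip": -1},
    {"dp": [-0.045, 0, 0], "turn": [0, 0, 0], "grip": -1},
    {"dp": [0, 0, 0], "turn": [0, 0, 0], "grip": -1},
  ],
)

```text
clock: 11.9
position: [0.5621, 0.0551, 0.2796]
ee_rot: [0.605, 0.374, 0.597, -0.37]
contact_force: [1.2, -0.9, -0.7]
width: 0.0543
```

```bash
python3 - <<'E'
from h import *
s=manip.get_state()
c,im=snap("wrist","w13"); G=grasp(s);print(s['width'],s['contact_force'],G)
cv2.imwrite("pics/w13z.png",cv2.resize(im[190:350,240:400],None,fx=3.5,fy=3.5,interpolation=cv2.INTER_CUBIC))
go([.6315,-.1378,.12])
E
```

```text
0.054257677133469094 [ 1.15652458 -0.85194941 -0.67398514] [0.56410454 0.05505836 0.12462259]
dp total [ 0.0024 -0.024   0.2036] rows 5 each [ 0.0005 -0.0048  0.0407]
yaw y 26.52 x [ 7.4e-03 -3.0e-04 -1.0e+00]
```

View pics/w13z.png

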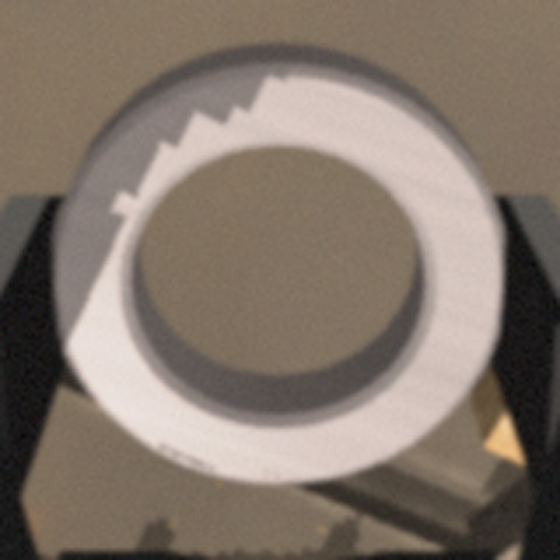

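```bash
python3 - <<'E'
from h import *
c=manip.calibration("wrist");s=manip.get_state();G=grasp(s);z=G[2]-.0027;R=rot(s)
f=lambda u,v:onz(c,[[240+(u+.5)/3.5-.5,190+(v+.5)/3.5-.5]],z)[0]
for a,b in ((f(278,146),f(278,425)),(f(278,70),f(278,483))):
  print(np.linalg.norm(a-b),R.T@((a+b)/2-G))
a,b=f(120,275),f(437,275);print(np.linalg.norm(a-b),R.T@((a+b)/2-G))
E
```

```text
0.03704410397760758 [ 0.00269065 -0.00109293 -0.00065739]
0.054677124287794615 [ 0.00268917 -0.00109298 -0.00106695]
0.03820774337458616 [ 0.0026838  -0.00101387 -0.00270203]
```

>>> arm_command(
  targets=[
    {"dp": [0, -0.004, 0.035], "turn": [0, 0, 0], "grip": -1},
    {"dp": [0, -0.005, 0.045], "turn": [0, 0, 0], "grip": -1},
    {"dp": [0, -0.005, 0.045], "turn": [0, 0, 0], "grip": -1},
    {"dp": [0, -0.005, 0.045], "turn": [0, 0, 0], "grip": -1},
    {"dp": [0.005, -0.0047, 0.0335], "turn": [0, 0, 0], "grip": -1},
    {"dp": [0, 0, 0], "turn": [0, 0, 0], "grip": -1},
    {"dp": [0, 0, 0], "turn": [0, 0, 0], "grip": -1},
    {"dp": [0, 0, 0], "turn": [0, 0, 0], "grip": -1},
  ],
)

```text
clock: 12.75
position: [0.6287, -0.1367, 0.2674]
ee_rot: [0.6, 0.372, 0.603, -0.372]
contact_force: [0.1, 0.3, -0.4]
width: 0.0543
```

```bash
python3 - <<'E'
from h import *
s=manip.get_state()
c,im=snap("wrist","w14"); G=grasp(s);print(s['width'],s['contact_force'],G,s['position'])
cv2.imwrite("pics/w14z.png",cv2.resize(im[120:345,230:410],None,fx=2.6,fy=2.6,interpolation=cv2.INTER_CUBIC))
E
```

```text
0.05430643862400267 [ 0.08035287  0.26981365 -0.4115778 ] [ 0.62821825 -0.13642371  0.11235298] [ 0.62869115 -0.13665378  0.26735209]
```

View pics/w14z.png

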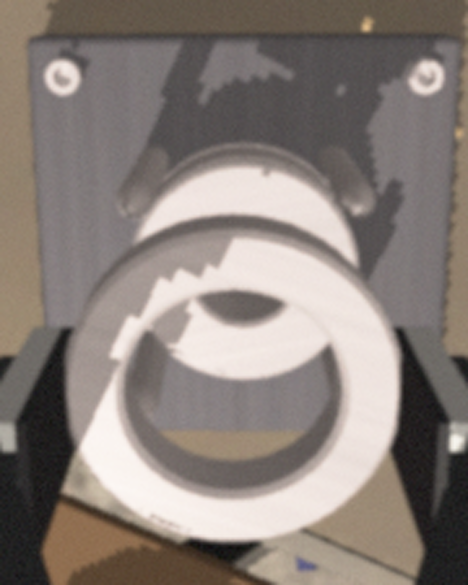

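```bash
cat >> h.py <<'E'
def nestrel(c,s,p1,p2):
    R=rot(s);G=grasp(s); P=onz(c,[p1,p2],.067); m=P.mean(0)+R[:,2]*.0237; print("pin sep",np.linalg.norm(P[0]-P[1])); d=P[1]-P[0]; print("ang",np.degrees(np.arctan2(d[1],d[0]))); return R.T@(m-G)
E
python3 - <<'E'
from h import *
c=manip.calibration("wrist");s=manip.get_state()
print(nestrel(c,s,[279.2,198.8],[370.4,198.8]))
E
```

```text
pin sep 0.0486333827164956
ang 26.599516579161286
[0.04587665 0.0019706  0.00150847]
```

>>> arm_command(
  targets=[
    {"dp": [0.01, 0.0026, 0.0023], "turn": [0, 0, 0], "grip": -1},
    {"dp": [0.015, 0, 0], "turn": [0, 0, 0], "grip": -1},
    {"dp": [0.008, 0, 0], "turn": [0, 0, 0], "grip": -1},
    {"dp": [0, 0, 0], "turn": [0, 0, 0], "grip": -1},
    {"dp": [0, 0, 0], "turn": [0, 0, 0], "grip": -1},
  ],
)

```text
clock: 13.3
position: [0.6329, -0.138, 0.2356]
ee_rot: [0.601, 0.372, 0.602, -0.372]
contact_force: [0.7, -0.1, -0.8]
width: 0.0541
```

```bash
python3 - <<'E'
from h import *
s=manip.get_state()
c,im=snap("wrist","w15"); G=grasp(s);print(s['width'],s['contact_force'],G,s['position'])
cv2.imwrite("pics/w15z.png",cv2.resize(im[120:345,200:440],None,fx=2.6,fy=2.6,interpolation=cv2.INTER_CUBIC))
E
```

```text
0.054077541564426825 [ 0.68677276 -0.07973911 -0.83709094] [ 0.63290795 -0.13804174  0.08058985] [ 0.63293742 -0.13804693  0.23558985]
```

View pics/w15z.png

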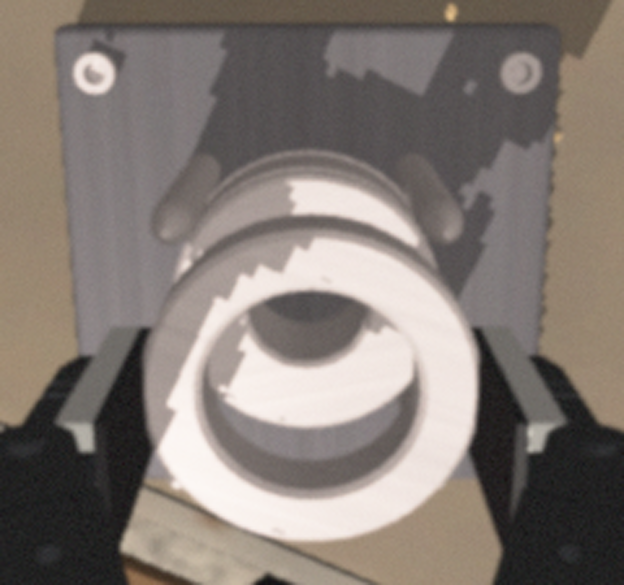

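```bash
python3 - <<'E'
from h import *
c=manip.calibration("wrist");s=manip.get_state()
print(nestrel(c,s,[264.6,205.4],[373.1,205.4]))
G=grasp(s);z=G[2]-.0027;R=rot(s)
f=lambda u,v:onz(c,[[200+(u+.5)/2.6-.5,120+(v+.5)/2.6-.5]],z)[0]
for a,b in ((f(311,290),f(311,495)),(f(311,228),f(311,541)),(f(195,390),f(427,390)),(f(146,400),f(478,400))):
  print(np.linalg.norm(a-b),R.T@((a+b)/2-G))
E
```

```text
pin sep 0.047283684250654455
ang 26.539218190487748
[ 0.01403699 -0.00117304 -0.00340324]
0.03654501463708194 [ 0.00269891 -0.0009774  -0.00095666]
0.05559646542649268 [ 0.00269855 -0.00097756 -0.00153785]
0.037688214583396905 [ 0.00269824 -0.00097594 -0.00203352]
0.05412858582739587 [ 0.00269944 -0.00081029 -0.00024292]
```

>>> arm_command(
  targets=[
    {"dp": [0.004, -0.0002, -0.0008], "turn": [0, 0, 0], "grip": -1},
    {"dp": [0.006, 0, 0], "turn": [0, 0, 0], "grip": -1},
    {"dp": [0, 0, 0], "turn": [0, 0, 0], "grip": -1},
  ],
)

```text
clock: 13.65
position: [0.6319, -0.1377, 0.2249]
ee_rot: [0.601, 0.372, 0.602, -0.372]
contact_force: [-0.7, -0.7, -1.0]
width: 0.0542
```

```bash
python3 - <<'E'
from h import *
s=manip.get_state()
c,im=snap("wrist","w16"); G=grasp(s);print(s['width'],s['contact_force'],G,s['position'])
cv2.imwrite("pics/w16z.png",cv2.resize(im[120:345,200:440],None,fx=2.6,fy=2.6,interpolation=cv2.INTER_CUBIC))
E
```

```text
0.054156911206807254 [-0.73944384 -0.71737875 -0.96555093] [ 0.63166741 -0.13768544  0.06989604] [ 0.63189551 -0.13774819  0.22489586]
```

View pics/w16z.png

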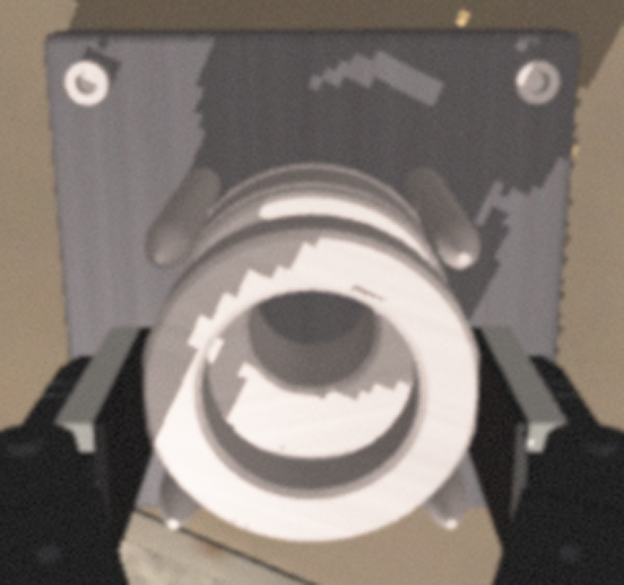

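>>> arm_command(
  targets=[
    {"dp": [0.005, 0, 0], "turn": [0, 0, 0], "grip": -1},
    {"dp": [0.005, 0, 0], "turn": [0, 0, 0], "grip": -1},
    {"dp": [0, 0, 0], "turn": [0, 0, 0], "grip": -1},
  ],
)

```text
clock: 14.0
position: [0.632, -0.1377, 0.2147]
ee_rot: [0.601, 0.372, 0.602, -0.372]
contact_force: [0.5, 1.1, -1.5]
width: 0.0546
```

>>> arm_command(
  targets=[
    {"dp": [0.004, 0, 0], "turn": [0, 0, 0], "grip": -1},
    {"dp": [0.001, 0, 0], "turn": [0, 0, 0], "grip": -1},
    {"dp": [0, 0, 0], "turn": [0, 0, 0], "grip": -1},
  ],
)

```text
clock: 14.3
position: [0.6322, -0.1378, 0.2104]
ee_rot: [0.601, 0.372, 0.602, -0.372]
contact_force: [0.9, -0.0, -1.3]
width: 0.0539
```

>>> arm_command(
  targets=[
    {"dp": [0.0015, 0, 0], "turn": [0, 0, 0], "grip": -1},
    {"dp": [0, 0, 0], "turn": [0, 0, 0], "grip": -1},
  ],
)

```text
clock: 14.5
position: [0.6323, -0.1378, 0.2091]
ee_rot: [0.601, 0.372, 0.601, -0.372]
contact_force: [-0.4, -0.1, -1.3]
width: 0.0543
```

>>> arm_command(
  targets=[
    {"dp": [0, 0, 0], "turn": [0, 0, 0], "grip": 0.6},
    {"dp": [0, 0, 0], "turn": [0, 0, 0], "grip": 0.6},
    {"dp": [0, 0, 0], "turn": [0, 0, 0], "grip": 0.6},
  ],
)

```text
clock: 14.8
position: [0.6324, -0.1378, 0.2095]
ee_rot: [0.602, 0.372, 0.601, -0.372]
contact_force: [-0.4, 0.2, 0.4]
width: 0.0687
```

>>> arm_command(
  targets=[
    {"dp": [-0.02, 0, 0], "turn": [0, 0, 0], "grip": 0.6},
    {"dp": [-0.04, 0, 0], "turn": [0, 0, 0], "grip": 0.6},
    {"dp": [-0.035, 0, 0], "turn": [0, 0, 0], "grip": 0.6},
    {"dp": [0, 0, 0], "turn": [0, 0, 0], "grip": 0.6},
    {"dp": [0, 0, 0], "turn": [0, 0, 0], "grip": 0.6},
  ],
)

```text
clock: 15.3
position: [0.6324, -0.1378, 0.3054]
ee_rot: [0.602, 0.372, 0.6, -0.372]
contact_force: [-0.3, -0.1, 0.1]
width: 0.0683
```

```bash
python3 - <<'E'
from h import *
s=manip.get_state()
c,im=snap("wrist","w17"); print(s['width'],s['contact_force'],grasp(s))
print(face(c,im,[.6305,-.137],.051,r=75))
cv2.imwrite("pics/w17z.png",cv2.resize(im[110:310,230:430],None,fx=3,fy=3,interpolation=cv2.INTER_CUBIC))
go([.4533,-.0240,.10])
E
```

```text
0.06827611159507468 [-0.25824853 -0.13385401  0.0879859 ] [ 0.63275993 -0.13797323  0.15040581]
(630.1953735351562, -137.48719787597656, 55.18203353881836, 58.88681411743164)
dp total [ 0.049  -0.109  -0.1814] rows 5 each [ 0.0098 -0.0218 -0.0363]
yaw y 26.52 x [-6.e-04  1.e-04 -1.e+00]
```

View pics/w17z.png

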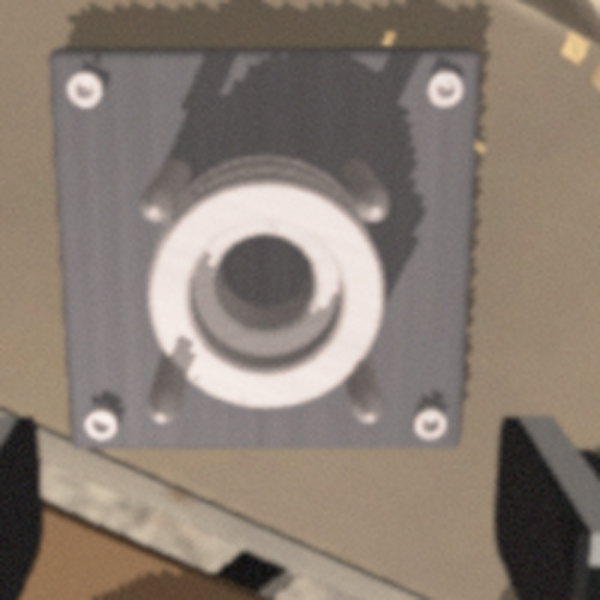

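>>> arm_command(
  targets=[
    {"dp": [0, -0.02, -0.033], "turn": [0, 0, 0], "grip": 0.6},
    {"dp": [0, -0.024, -0.04], "turn": [0, 0, 0], "grip": 0.7},
    {"dp": [0.01, -0.024, -0.04], "turn": [0, 0, 0], "grip": 0.7},
    {"dp": [0.02, -0.024, -0.04], "turn": [0, 0, 0], "grip": 0.7},
    {"dp": [0.018, -0.017, -0.0284], "turn": [0, 0, 0], "grip": 0.7},
    {"dp": [0, 0, 0], "turn": [0, 0, 0], "grip": 0.7},
    {"dp": [0, 0, 0], "turn": [0, 0, 0], "grip": 0.7},
  ],
)

```text
clock: 16.05
position: [0.4535, -0.0241, 0.2554]
ee_rot: [0.601, 0.371, 0.602, -0.372]
contact_force: [-0.1, -0.8, 0.8]
width: 0.0728
```

```bash
python3 - <<'E'
from h import *
s=manip.get_state()
c,im=snap("wrist","w18"); print(s['width'],s['contact_force'],grasp(s),s['qd'].round(3))
F=face(c,im,[.4533,-.024],.010,r=75);print(F)
go([F[0]/1000,F[1]/1000,.0095])
E
```

```text
0.07278253537867752 [-0.12065203 -0.81300459  0.75633977] [ 0.45309874 -0.02407489  0.10035428] [-0.014  0.008 -0.076 -0.002 -0.011 -0.   ]
(453.37530517578125, -24.259546279907227, 55.0843391418457, 55.371768951416016)
dp total [ 0.0916 -0.0013 -0.0012] rows 2 each [ 0.0458 -0.0006 -0.0006]
yaw y 26.53 x [ 2.e-04 -3.e-04 -1.e+00]
```

View pics/w18.png

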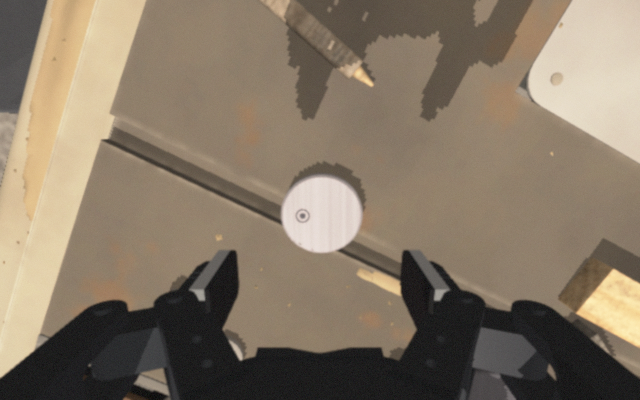

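>>> arm_command(
  targets=[
    {"dp": [0.03, 0, 0], "turn": [0, 0, 0], "grip": 0.7},
    {"dp": [0.03, 0, 0], "turn": [0, 0, 0], "grip": 0.7},
    {"dp": [0.015, 0, 0], "turn": [0, 0, 0], "grip": 0.7},
    {"dp": [0, 0, 0], "turn": [0, 0, 0], "grip": 0.7},
    {"dp": [0, 0, 0], "turn": [0, 0, 0], "grip": 0.7},
  ],
)

```text
clock: 16.6
position: [0.4558, -0.0252, 0.1816]
ee_rot: [0.602, 0.372, 0.601, -0.372]
contact_force: [-0.2, -0.1, 0.3]
width: 0.0726
```

```bash
python3 - <<'E'
from h import *
s=manip.get_state()
c,im=snap("wrist","w19"); print(s['width'],s['contact_force'],grasp(s),s['qd'].round(3))
F=face(c,im,[.4533,-.024],.010,r=90);print(F)
print(rot(s).T@(np.array([F[0]/1000,F[1]/1000,.0095])-grasp(s)))
E
```

```text
0.0726463062921007 [-0.23632409 -0.13377462  0.3230118 ] [ 0.45601159 -0.02524858  0.02661372] [ 0.004 -0.024 -0.006  0.001 -0.001  0.   ]
(453.2751159667969, -23.916032791137695, 55.48255157470703, 55.58766174316406)
[ 0.01711037 -0.00186842 -0.00242643]
```

>>> arm_command(
  targets=[
    {"dp": [0.006, -0.0009, -0.0015], "turn": [0, 0, 0], "grip": 0.7},
    {"dp": [0.006, 0, 0], "turn": [0, 0, 0], "grip": 0.7},
    {"dp": [0.0045, 0, 0], "turn": [0, 0, 0], "grip": 0.7},
    {"dp": [0, 0, 0], "turn": [0, 0, 0], "grip": 0.7},
  ],
)

```text
clock: 17.05
position: [0.453, -0.0236, 0.165]
ee_rot: [0.601, 0.372, 0.601, -0.372]
contact_force: [0.5, -0.2, 0.1]
width: 0.0725
```

>>> arm_command(
  targets=[
    {"dp": [0, 0, 0], "turn": [0, 0, 0], "grip": 0.4},
    {"dp": [0, 0, 0], "turn": [0, 0, 0], "grip": -1},
    {"dp": [0, 0, 0], "turn": [0, 0, 0], "grip": -1},
    {"dp": [0, 0, 0], "turn": [0, 0, 0], "grip": -1},
  ],
)

```text
clock: 17.45
position: [0.457, -0.0229, 0.169]
ee_rot: [0.605, 0.376, 0.597, -0.37]
contact_force: [1.0, 8.1, 30.0]
width: 0.0545
```

```bash
python3 - <<'E'
from h import *
s=manip.get_state()
c,im=snap("wrist","w20"); print(s['width'],s['contact_force'],grasp(s),s['qd'].round(3))
F=face(c,im,[.4533,-.024],.010,r=90);print(F)
E
```

```text
0.05448754915116247 [ 1.01592668  8.09521048 29.9668767 ] [ 0.45918905 -0.02276487  0.01400478] [-0.002 -0.001 -0.001  0.    -0.001  0.001]
(457.9978332519531, -21.61346435546875, 53.892887115478516, 55.96764373779297)
```

View pics/w20.png

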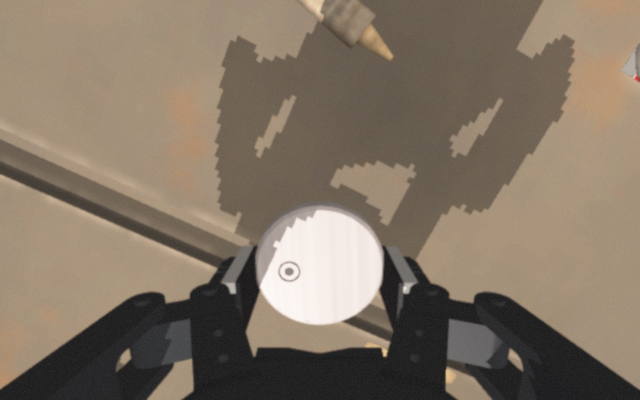

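>>> arm_command(
  targets=[
    {"dp": [-0.01, 0, 0], "turn": [0, 0, 0], "grip": -1},
    {"dp": [-0.03, 0, 0], "turn": [0, 0, 0], "grip": -1},
    {"dp": [-0.045, 0, 0], "turn": [0, 0, 0], "grip": -1},
    {"dp": [-0.03, 0, 0], "turn": [0, 0, 0], "grip": -1},
    {"dp": [0, 0, 0], "turn": [0, 0, 0], "grip": -1},
    {"dp": [0, 0, 0], "turn": [0, 0, 0], "grip": -1},
  ],
)

```text
clock: 18.1
position: [0.4524, -0.0235, 0.2799]
ee_rot: [0.601, 0.372, 0.601, -0.372]
contact_force: [0.1, 0.5, -2.6]
width: 0.0543
```

```bash
python3 - <<'E'
from h import *
s=manip.get_state()
c,im=snap("wrist","w21"); G=grasp(s);print(s['width'],s['contact_force'],G,s['position'],rot(s)[:,0])
cv2.imwrite("pics/w21z.png",cv2.resize(im[190:350,240:400],None,fx=3.5,fy=3.5,interpolation=cv2.INTER_CUBIC))
d=np.array([.6320,-.1378,.275])-s['position'];print(rot(s).T@d)
E
```

```text
0.05434232977852485 [ 0.11952579  0.45439411 -2.55047091] [ 0.45245309 -0.0235748   0.12488443] [ 0.4524454  -0.02354189  0.27988443] [ 4.96293281e-05 -2.12341573e-04 -9.99999976e-01]
[0.0049176  0.10964956 0.18240455]
```

View pics/w21z.png

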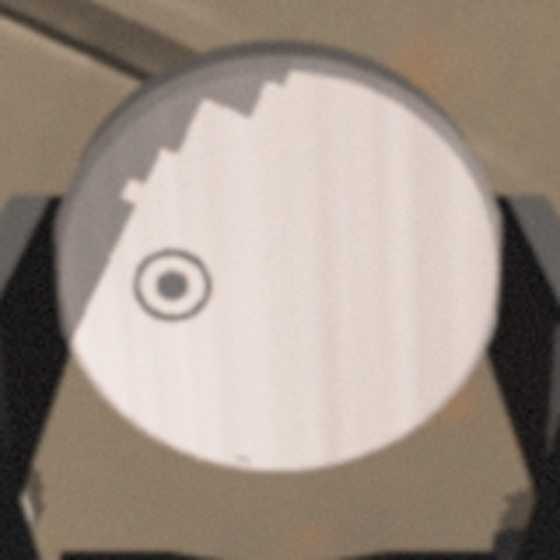

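```bash
python3 - <<'E'
from h import *
c=manip.calibration("wrist");s=manip.get_state();G=grasp(s);R=rot(s)
for h in (.003,.004,.005):
  z=G[2]-h
  f=lambda u,v:onz(c,[[240+(u+.5)/3.5-.5,190+(v+.5)/3.5-.5]],z)[0]
  a,b=f(279,64),f(279,470); print(np.linalg.norm(a-b),R.T@((a+b)/2-G), R.T@(f(172,285)-(a+b)/2))
E
```

```text
0.05348763885487358 [ 0.00300513 -0.00096016 -0.00226291] [ 2.48609458e-05 -1.29613039e-02  1.03694653e-03]
0.053907715749903565 [ 0.00400445 -0.00095897 -0.00177555] [ 2.50561967e-05 -1.30630984e-02  1.04509042e-03]
0.05432779264493356 [ 0.00500377 -0.00095778 -0.00128818] [ 2.52514475e-05 -1.31648928e-02  1.05323430e-03]
```

>>> arm_command(
  targets=[
    {"dp": [0, 0.019, 0.032], "turn": [0, 0, 0], "grip": -1},
    {"dp": [0, 0.024, 0.04], "turn": [0, 0, 0], "grip": -1},
    {"dp": [0, 0.024, 0.04], "turn": [0, 0, 0], "grip": -1},
    {"dp": [0, 0.024, 0.04], "turn": [0, 0, 0], "grip": -1},
    {"dp": [0.004, 0.0187, 0.031], "turn": [0, 0, 0], "grip": -1},
    {"dp": [0, 0, 0], "turn": [0, 0, 0], "grip": -1},
    {"dp": [0, 0, 0], "turn": [0, 0, 0], "grip": -1},
    {"dp": [0, 0, 0], "turn": [0, 0, 0], "grip": -1},
  ],
)

```text
clock: 18.95
position: [0.6314, -0.1377, 0.2739]
ee_rot: [0.6, 0.372, 0.603, -0.372]
contact_force: [0.3, 0.6, -1.7]
width: 0.0543
```

```bash
python3 - <<'E'
from h import *
s=manip.get_state()
c,im=snap("wrist","w22"); G=grasp(s);print(s['width'],s['contact_force'],G,s['position'],s['qd'].round(3))
cv2.imwrite("pics/w22z.png",cv2.resize(im[120:345,200:440],None,fx=2.6,fy=2.6,interpolation=cv2.INTER_CUBIC))
E
```

```text
0.054334151428408 [ 0.25836215  0.57719791 -1.68142168] [ 0.6306445  -0.13740695  0.11895201] [ 0.63140925 -0.13767591  0.27394989] [ 0.006 -0.025  0.001 -0.001 -0.003 -0.   ]
```

View pics/w22z.png

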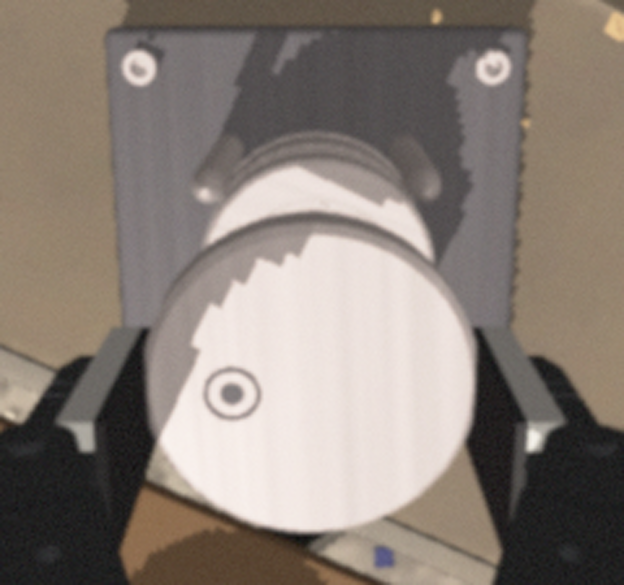

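>>> arm_command(
  targets=[
    {"dp": [0.015, 0.0004, 0.0006], "turn": [0, 0, 0], "grip": -1},
    {"dp": [0.012, 0, 0], "turn": [0, 0, 0], "grip": -1},
    {"dp": [0, 0, 0], "turn": [0, 0, 0], "grip": -1},
    {"dp": [0, 0, 0], "turn": [0, 0, 0], "grip": -1},
    {"dp": [0, 0, 0], "turn": [0, 0, 0], "grip": -1},
  ],
)

```text
clock: 19.5
position: [0.6335, -0.1386, 0.2496]
ee_rot: [0.602, 0.372, 0.601, -0.372]
contact_force: [0.2, -0.2, -0.9]
width: 0.0539
```

```bash
python3 - <<'E'
from h import *
s=manip.get_state()
c,im=snap("wrist","w23"); G=grasp(s);print(s['width'],s['contact_force'],G,s['position'],s['qd'].round(3))
cv2.imwrite("pics/w23z.png",cv2.resize(im[120:345,200:440],None,fx=2.6,fy=2.6,interpolation=cv2.INTER_CUBIC))
E
```

```text
0.053930450113985916 [ 0.16993407 -0.20819214 -0.89222116] [ 0.63364371 -0.1386849   0.09461966] [ 0.63349446 -0.138626    0.24961958] [-0.001 -0.003 -0.007 -0.001 -0.001 -0.001]
```

View pics/w23z.png

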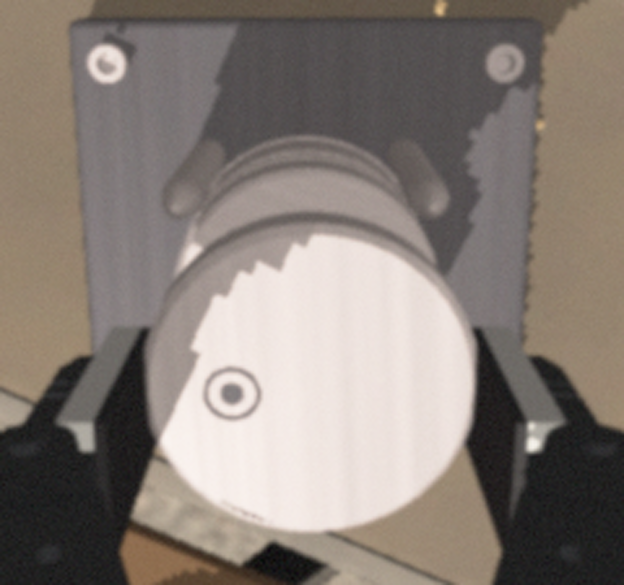

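>>> arm_command(
  targets=[
    {"dp": [0.008, -0.0008, -0.0008], "turn": [0, 0, 0], "grip": -1},
    {"dp": [0.006, 0, 0], "turn": [0, 0, 0], "grip": -1},
    {"dp": [0.003, 0, 0], "turn": [0, 0, 0], "grip": -1},
    {"dp": [0, 0, 0], "turn": [0, 0, 0], "grip": -1},
  ],
)

```text
clock: 19.95
position: [0.632, -0.1383, 0.231]
ee_rot: [0.601, 0.372, 0.602, -0.372]
contact_force: [-0.8, -0.1, -0.9]
width: 0.0541
```

```bash
python3 - <<'E'
from h import *
s=manip.get_state()
c,im=snap("wrist","w24"); G=grasp(s);print(s['width'],s['contact_force'],G,s['position'],s['qd'].round(3))
cv2.imwrite("pics/w24z.png",cv2.resize(im[120:345,200:440],None,fx=2.6,fy=2.6,interpolation=cv2.INTER_CUBIC))
E
```

```text
0.05412675626577423 [-0.7690174  -0.07621118 -0.87974022] [ 0.63177835 -0.13822727  0.07603534] [ 0.63203552 -0.13830092  0.23103511] [ 0.001 -0.007 -0.013  0.001  0.004  0.002]
```

View pics/w24z.png

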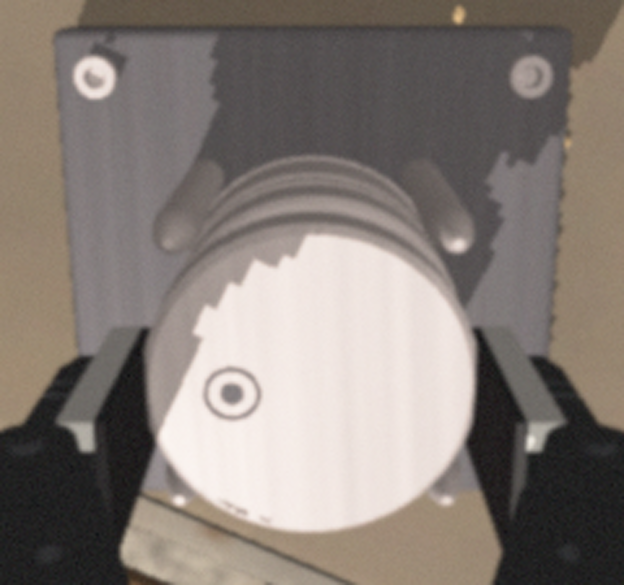

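>>> arm_command(
  targets=[
    {"dp": [0.004, 0.0003, 0], "turn": [0, 0, 0], "grip": -1},
    {"dp": [0.004, 0, 0], "turn": [0, 0, 0], "grip": -1},
    {"dp": [0.0015, 0, 0], "turn": [0, 0, 0], "grip": -1},
    {"dp": [0, 0, 0], "turn": [0, 0, 0], "grip": -1},
  ],
)

```text
clock: 20.4
position: [0.6325, -0.1382, 0.2221]
ee_rot: [0.601, 0.372, 0.602, -0.372]
contact_force: [-0.3, 0.2, -0.5]
width: 0.0544
```

```bash
python3 - <<'E'
from h import *
s=manip.get_state()
c,im=snap("wrist","w25"); G=grasp(s);print(s['width'],s['contact_force'],G,s['position'],s['qd'].round(3))
cv2.imwrite("pics/w25z.png",cv2.resize(im[120:345,200:440],None,fx=2.6,fy=2.6,interpolation=cv2.INTER_CUBIC))
E
```

```text
0.05444355569521376 [-0.32009016  0.24437467 -0.46655295] [ 0.6323635  -0.1381702   0.06705158] [ 0.63247867 -0.13820256  0.22205154] [-0.    -0.005 -0.006  0.     0.002  0.   ]
```

View pics/w25z.png

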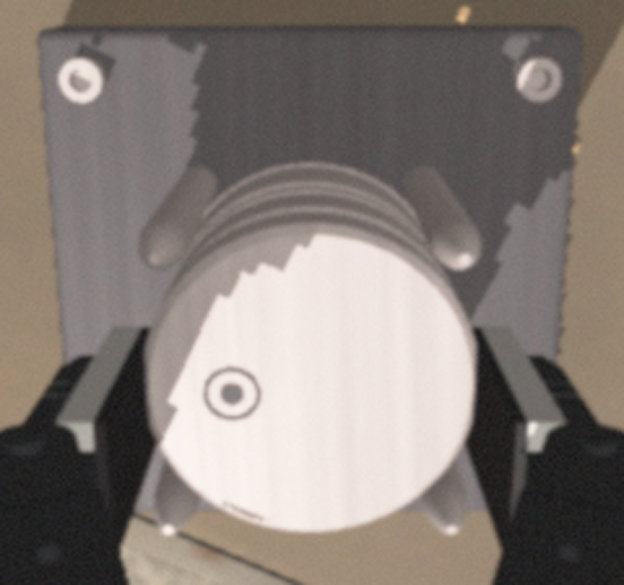

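>>> arm_command(
  targets=[
    {"dp": [0.0015, 0, 0], "turn": [0, 0, 0], "grip": -1},
    {"dp": [0, 0, 0], "turn": [0, 0, 0], "grip": -1},
  ],
)

```text
clock: 20.65
position: [0.6326, -0.1382, 0.2209]
ee_rot: [0.601, 0.372, 0.601, -0.372]
contact_force: [-0.4, -0.6, -1.5]
width: 0.0541
```

>>> arm_command(
  targets=[
    {"dp": [0.001, 0, 0], "turn": [0, 0, 0], "grip": -1},
    {"dp": [0, 0, 0], "turn": [0, 0, 0], "grip": -1},
  ],
)

```text
clock: 20.85
position: [0.6327, -0.1382, 0.2205]
ee_rot: [0.602, 0.372, 0.601, -0.372]
contact_force: [-1.1, 0.1, 1.9]
width: 0.054
```

>>> arm_command(
  targets=[
    {"dp": [0, 0, 0], "turn": [0, 0, 0], "grip": 0.6},
    {"dp": [0, 0, 0], "turn": [0, 0, 0], "grip": 0.6},
    {"dp": [0, 0, 0], "turn": [0, 0, 0], "grip": 0.6},
  ],
)

```text
clock: 21.15
position: [0.6327, -0.1383, 0.22]
ee_rot: [0.601, 0.372, 0.601, -0.372]
contact_force: [-0.6, -0.3, 0.3]
width: 0.0683
```

>>> arm_command(
  targets=[
    {"dp": [-0.02, 0, 0], "turn": [0, 0, 0], "grip": 0.6},
    {"dp": [-0.04, 0, 0], "turn": [0, 0, 0], "grip": 0.6},
    {"dp": [-0.035, 0, 0], "turn": [0, 0, 0], "grip": 0.6},
    {"dp": [0, 0, 0], "turn": [0, 0, 0], "grip": 0.6},
    {"dp": [0, 0, 0], "turn": [0, 0, 0], "grip": 0.6},
  ],
)

```text
clock: 21.65
position: [0.6327, -0.1383, 0.316]
ee_rot: [0.602, 0.372, 0.601, -0.372]
contact_force: [-0.5, -0.4, -0.6]
width: 0.0682
```

```bash
python3 - <<'E'
from h import *
s=manip.get_state()
c,im=snap("wrist","w26"); print(s['width'],s['contact_force'],grasp(s),s['position'])
print(face(c,im,[.6305,-.137],.061,r=75))
cv2.imwrite("pics/w26z.png",cv2.resize(im[110:310,230:430],None,fx=3,fy=3,interpolation=cv2.INTER_CUBIC))
c,im=snap("top","t26"); cv2.imwrite("pics/t26z.png",cv2.resize(im[100:300,280:480],None,fx=3,fy=3,interpolation=cv2.INTER_CUBIC))
c,im=snap("scene","s26");cv2.imwrite("pics/s26z.png",cv2.resize(im[100:260,260:460],None,fx=3.5,fy=3.5,interpolation=cv2.INTER_CUBIC))
E
```

```text
0.06822575456304433 [-0.472704   -0.38470262 -0.55714697] [ 0.63299712 -0.1383915   0.16098694] [ 0.63267842 -0.13826954  0.31598657]
(631.033203125, -137.6220245361328, 55.796058654785156, 56.24993896484375)
```

View pics/w26z.png

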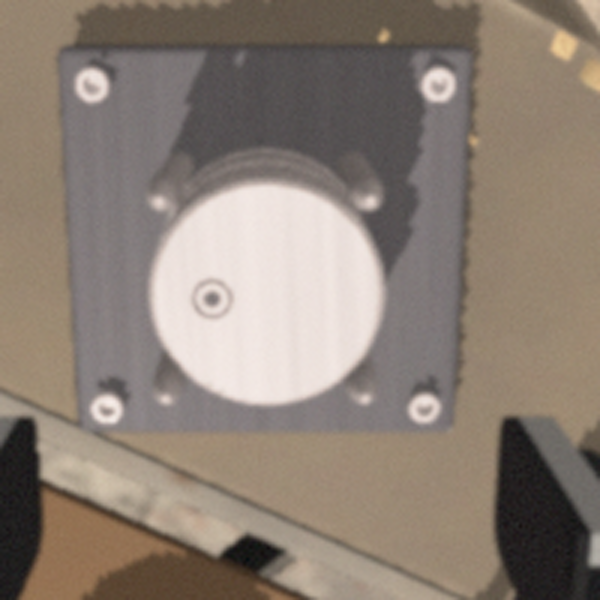

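View pics/s26z.png

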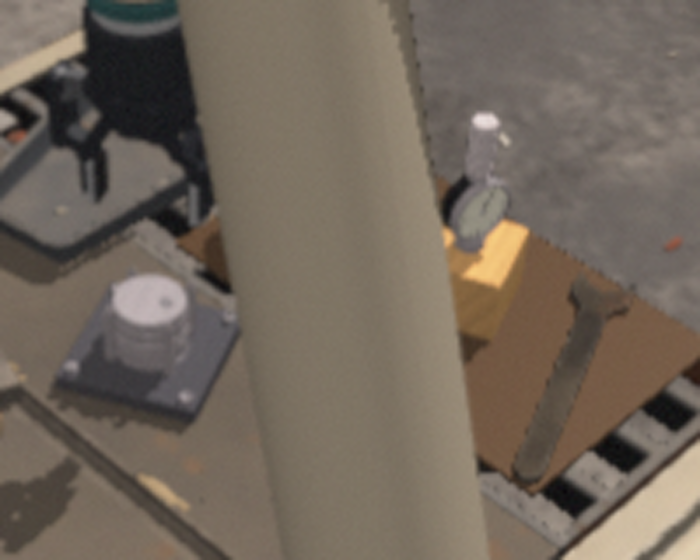

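>>> arm_command(
  targets=[
    {"dp": [-0.045, 0, 0], "turn": [0, 0, 0], "grip": 0.6},
    {"dp": [-0.045, 0, 0], "turn": [0, 0, 0], "grip": 0.5},
    {"dp": [-0.01, -0.035, 0.028], "turn": [0, 0, 0], "grip": 0.3},
    {"dp": [0, -0.035, 0.028], "turn": [0, 0, 0], "grip": 0.3},
    {"dp": [0, -0.035, 0.028], "turn": [0, 0, 0], "grip": 0.3},
    {"dp": [0, -0.035, 0.028], "turn": [0, 0, 0], "grip": 0.3},
    {"dp": [0, -0.035, 0.028], "turn": [0, 0, 0], "grip": 0.3},
    {"dp": [0, -0.034, 0.028], "turn": [0, 0, 0], "grip": 0.3},
  ],
)

```text
clock: 22.6
position: [0.5195, -0.3833, 0.4132]
ee_rot: [0.6, 0.372, 0.602, -0.372]
contact_force: [-0.0, -0.9, -0.2]
width: 0.0558
```

>>> arm_command(
  targets=[
    {"dp": [0, 0, 0], "turn": [0, 0, 0], "grip": 0.3},
    {"dp": [0, 0, 0], "turn": [0, 0, 0], "grip": 0.3},
  ],
)

```text
clock: 22.8
position: [0.52, -0.3828, 0.4132]
ee_rot: [0.6, 0.373, 0.602, -0.372]
contact_force: [0.3, 0.5, -0.2]
width: 0.0556
```

```bash
python3 - <<'E'
from h import *
s=manip.get_state()
c,im=snap("wrist","w27"); print(s['width'],s['contact_force'],grasp(s),s['qpos'])
print(proj(c,[[.5076,-.3565,.18],[.5076,-.3565,.062]]))
E
```

```text
0.05561186245177983 [ 0.26647336  0.54093563 -0.17881407] [ 0.51971781 -0.38233102  0.25821047] [-7.42416279e-01  3.80122340e-01  1.32742599e+00  7.29027754e-04
  1.43735165e+00 -1.20287295e+00]
[[321.8431132  176.82509016]
 [320.89812145 155.8565855 ]]
```

View pics/w27.png

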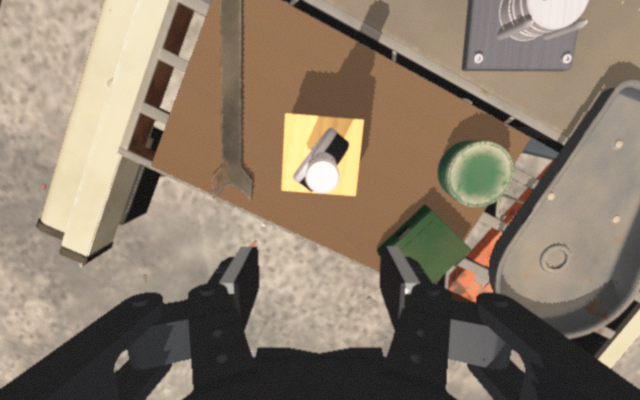

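>>> arm_command(
  targets=[
    {"dp": [0, 0, 0], "turn": [-8.25, 0, 0], "grip": 0.3},
    {"dp": [0, 0, 0], "turn": [-8.25, 0, 0], "grip": 0.3},
    {"dp": [0, 0, 0], "turn": [-8.25, 0, 0], "grip": 0.3},
    {"dp": [0, 0, 0], "turn": [-8.25, 0, 0], "grip": 0.3},
    {"dp": [0, 0, 0], "turn": [-8.25, 0, 0], "grip": 0.3},
    {"dp": [0, 0, 0], "turn": [-8.25, 0, 0], "grip": 0.3},
    {"dp": [0, 0.02, 0.015], "turn": [0, 0, 0], "grip": 0.3},
    {"dp": [0, 0, 0], "turn": [0, 0, 0], "grip": 0.3},
  ],
)

```text
clock: 23.65
position: [0.5422, -0.3628, 0.4146]
ee_rot: [0.702, 0.085, 0.702, -0.084]
contact_force: [1.1, 0.3, -0.4]
width: 0.0556
```

```bash
python3 - <<'E'
from h import *
s=manip.get_state()
c,im=snap("wrist","w28"); print(s['width'],s['contact_force'],grasp(s),s['qpos']);go([.5076,-.3565,.25])
print(proj(c,[[.5076,-.3565,.18],[.5076,-.3565,.062]]))
E
```

```text
0.05555343243312079 [ 1.08248484  0.25504371 -0.42784816] [ 0.54240366 -0.36244336  0.2595636 ] [-0.69701133  0.38909761  1.30996464  0.00255196  1.44321022 -2.02832043]
dp total [ 0.0096 -0.0012 -0.0344] rows 1 each [ 0.0096 -0.0012 -0.0344]
yaw y 76.24 x [-4.0e-04  1.1e-03 -1.0e+00]
[[317.24672237 167.32727082]
 [317.54765383 149.24838492]]
```

View pics/w28.png

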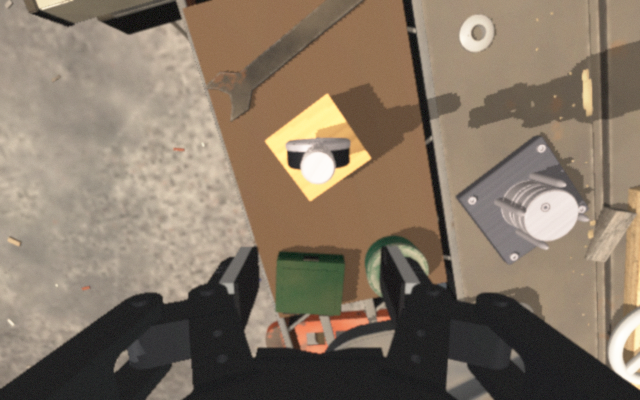

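```bash
python3 - <<'E'
from h import *
c=manip.calibration("wrist"); im=cv2.imread("pics/w28.png")
print(face(c,im,[.5076,-.3565],.18,th=165,r=30))
cv2.imwrite("pics/w28z.png",cv2.resize(im[80:220,250:390],None,fx=4,fy=4,interpolation=cv2.INTER_CUBIC))
E
```

```text
(503.7263488769531, -359.5137939453125, 19.998144149780273, 31.874507904052734)
```

View pics/w28z.png

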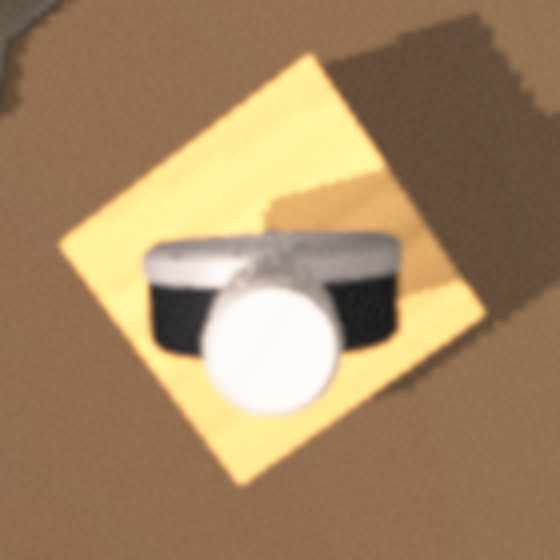

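>>> arm_command(
  targets=[
    {"dp": [0, -0.0015, -0.0343], "turn": [0, 0, 0], "grip": 0.3},
    {"dp": [0.01, 0, 0], "turn": [0, 0, 0], "grip": 0.3},
    {"dp": [0.03, 0, 0], "turn": [0, 0, 0], "grip": 0.3},
    {"dp": [0, 0, 0], "turn": [0, 0, 0], "grip": 0.3},
    {"dp": [0, 0, 0], "turn": [0, 0, 0], "grip": 0.3},
  ],
)

```text
clock: 24.2
position: [0.5065, -0.359, 0.3746]
ee_rot: [0.701, 0.086, 0.702, -0.086]
contact_force: [0.3, -0.0, -0.3]
width: 0.0554
```

```bash
python3 - <<'E'
from h import *
s=manip.get_state()
c,im=snap("wrist","w29"); print(s['width'],s['contact_force'],grasp(s));go([.5087,-.3557,.157])
print(proj(c,[[.5076,-.3565,.18],[.5076,-.3565,.062]]))
cv2.imwrite("pics/w29z.png",cv2.resize(im[130:330,220:420],None,fx=3,fy=3,interpolation=cv2.INTER_CUBIC))
E
```

```text
0.055375921326534135 [ 0.27555475 -0.02508144 -0.25097813] [ 0.50628004 -0.35885986  0.21957659]
dp total [0.0635 0.004  0.0009] rows 2 each [0.0318 0.002  0.0004]
yaw y 76.04 x [ 5.e-04 -5.e-04 -1.e+00]
[[326.78566208 245.55951915]
 [323.61665446 195.07920265]]
```

View pics/w29z.png

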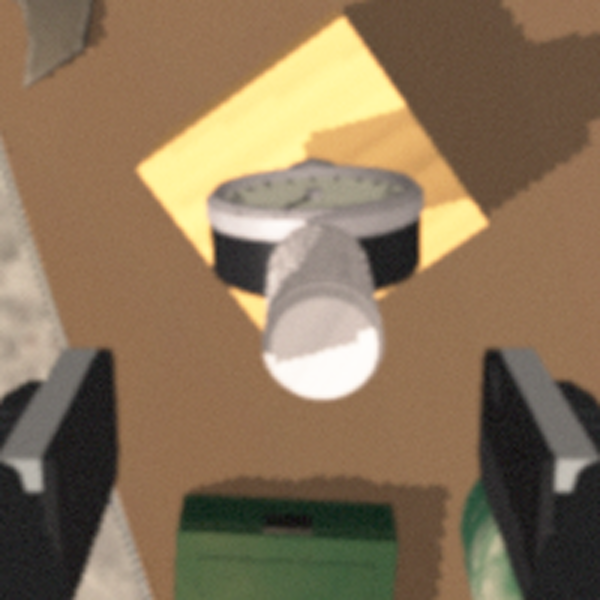

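>>> arm_command(
  targets=[
    {"dp": [0.01, 0.004, 0.0009], "turn": [0, 0, 0], "grip": 0.3},
    {"dp": [0.025, 0, 0], "turn": [0, 0, 0], "grip": 0.2},
    {"dp": [0.02, 0, 0], "turn": [0, 0, 0], "grip": 0.2},
    {"dp": [0.0085, 0, 0], "turn": [0, 0, 0], "grip": 0.1},
    {"dp": [0, 0, 0], "turn": [0, 0, 0], "grip": 0.1},
  ],
)

```text
clock: 24.75
position: [0.5082, -0.3553, 0.3104]
ee_rot: [0.701, 0.086, 0.702, -0.086]
contact_force: [-0.3, 0.5, 0.2]
width: 0.0468
```

```bash
python3 - <<'E'
from h import *
s=manip.get_state()
c,im=snap("wrist","w30"); print(s['width'],s['contact_force'],grasp(s));go([.5087,-.3557,.157])
cv2.imwrite("pics/w30z.png",cv2.resize(im[130:330,220:420],None,fx=3,fy=3,interpolation=cv2.INTER_CUBIC))
E
```

```text
0.046847743655108076 [-0.29235203  0.52150082  0.19211908] [ 0.507915   -0.35506051  0.15544143]
dp total [-0.0004 -0.      0.0002] rows 1 each [-0.0004 -0.      0.0002]
yaw y 76.02 x [ 1.e-04 -1.e-04 -1.e+00]
```

View pics/w30z.png

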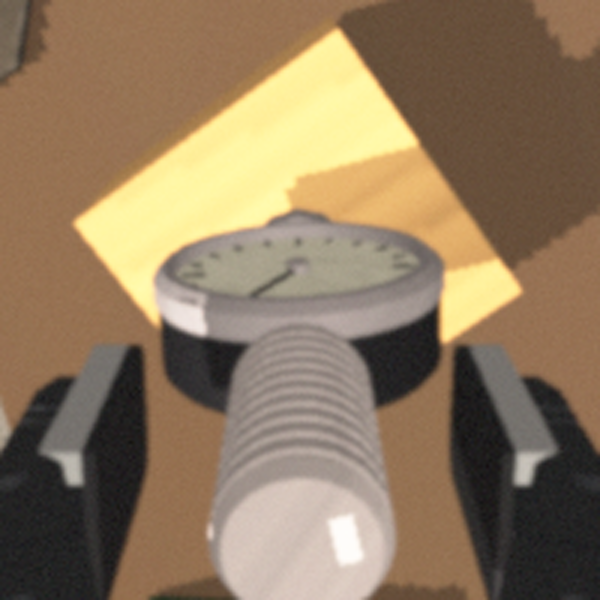

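>>> arm_command(
  targets=[
    {"dp": [0, 0, 0], "turn": [0, 0, 0], "grip": -1},
    {"dp": [0, 0, 0], "turn": [0, 0, 0], "grip": -1},
    {"dp": [0, 0, 0], "turn": [0, 0, 0], "grip": -1},
    {"dp": [0, 0, 0], "turn": [0, 0, 0], "grip": -1},
    {"dp": [0, 0, 0], "turn": [0, 0, 0], "grip": -1},
  ],
  grip_force=60,
)

```text
clock: 25.3
position: [0.5086, -0.3556, 0.313]
ee_rot: [0.703, 0.086, 0.701, -0.086]
contact_force: [0.6, 1.0, 5.7]
width: 0.0205
```

```bash
python3 - <<'E'
from h import *
s=manip.get_state()
c,im=snap("wrist","w31"); print(s['width'],s['contact_force'],grasp(s),rot(s)[:,0])
cv2.imwrite("pics/w31z.png",cv2.resize(im[130:330,220:420],None,fx=3,fy=3,interpolation=cv2.INTER_CUBIC))
E
```

```text
0.020511684438655444 [0.64655131 1.01594865 5.70803948] [ 0.50895018 -0.35581879  0.15795171] [ 0.00238251 -0.00129374 -0.99999632]
```

View pics/w31z.png

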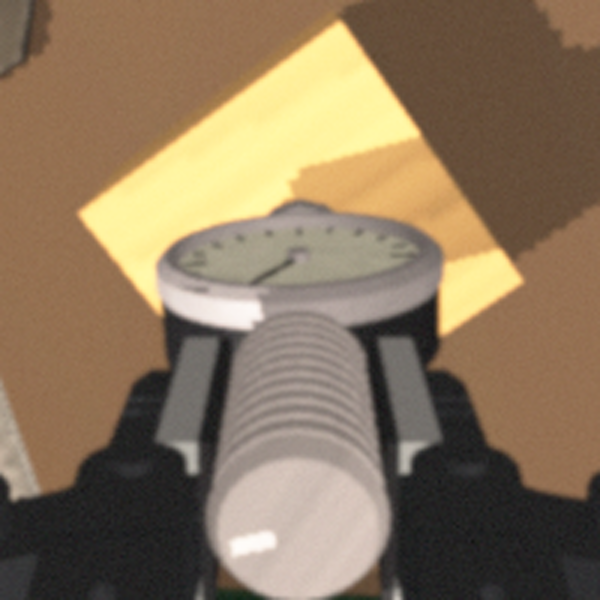

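>>> arm_command(
  targets=[
    {"dp": [-0.01, 0, 0], "turn": [0, 0, 0], "grip": -1},
    {"dp": [-0.015, 0, 0], "turn": [0, 0, 0], "grip": -1},
    {"dp": [-0.02, 0, 0], "turn": [0, 0, 0], "grip": -1},
    {"dp": [-0.02, 0, 0], "turn": [0, 0, 0], "grip": -1},
    {"dp": [-0.025, 0, 0], "turn": [0, 0, 0], "grip": -1},
    {"dp": [0, 0, 0], "turn": [0, 0, 0], "grip": -1},
    {"dp": [0, 0, 0], "turn": [0, 0, 0], "grip": -1},
  ],
)

```text
clock: 26.05
position: [0.5079, -0.3555, 0.4012]
ee_rot: [0.702, 0.086, 0.702, -0.086]
contact_force: [-0.8, 0.0, -2.4]
width: 0.0206
```

```bash
python3 - <<'E'
from h import *
s=manip.get_state()
c,im=snap("wrist","w32"); G=grasp(s);print(s['width'],s['contact_force'],G,rot(s)[:,0],s['position'])
print(proj(c,[G-[0,0,.141],G-[0,0,.096],G+[0,0,.022]]))
E
```

```text
0.020558087884534677 [-0.7927619   0.01268368 -2.35357015] [ 0.50788384 -0.35556888  0.24620394] [-3.29793433e-04 -2.03592335e-04 -9.99999925e-01] [ 0.50793496 -0.35553732  0.40120392]
[[320.97275354 198.62034076]
 [321.33346196 214.06627364]
 [323.56090326 309.54485507]]
```

View pics/w32.png

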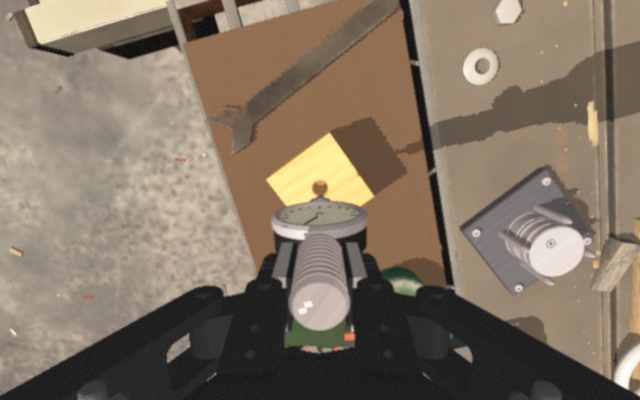

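```bash
python3 - <<'E'
from h import *
im=cv2.imread("pics/w32.png")
cv2.imwrite("pics/w32z.png",cv2.resize(im[170:240,260:380],None,fx=6,fy=6,interpolation=cv2.INTER_CUBIC))
c,im=snap("scene","s32");cv2.imwrite("pics/s32z.png",cv2.resize(im[60:220,290:450],None,fx=3.7,fy=3.7,interpolation=cv2.INTER_CUBIC))
E
```

```text
(no output)
```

View pics/w32z.png

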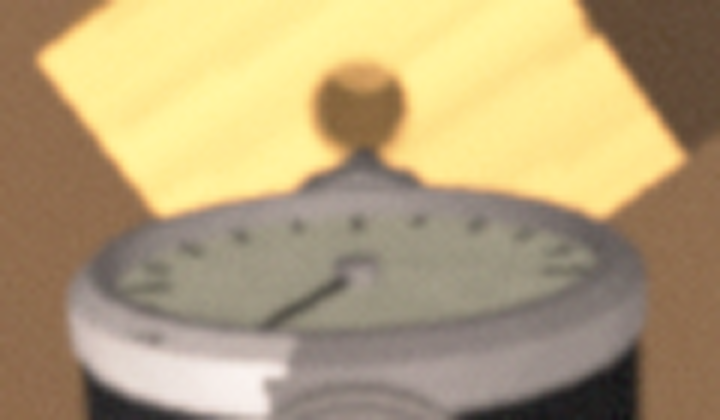

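View pics/s32z.png

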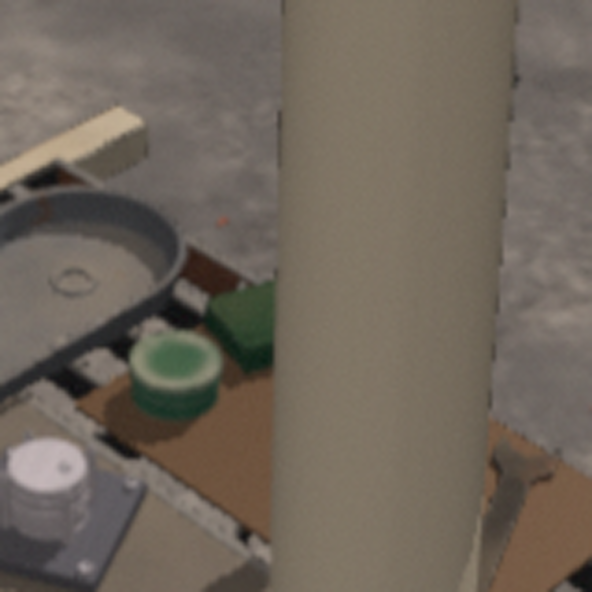

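```bash
python3 - <<'E'
from h import *
c=manip.calibration("wrist"); im=cv2.imread("pics/w32.png")
print(onz(c,[[551,243]],.061))
cv2.imwrite("pics/w32m.png",cv2.resize(im[200:280,500:600],None,fx=6,fy=6,interpolation=cv2.INTER_CUBIC))
go([.6210,-.1444,.247])
s=manip.get_state();d=np.array([.6210,-.1444,.402])-s['position'];print(rot(s).T@d)
E
```

```text
[[ 0.61793873 -0.14295124  0.061     ]]
dp total [-0.0021  0.2318  0.0594] rows 5 each [-0.0004  0.0464  0.0119]
yaw y 76.01 x [-0.0026  0.002  -1.    ]
[-0.00213179  0.23203602  0.05892367]
```

View pics/w32m.png

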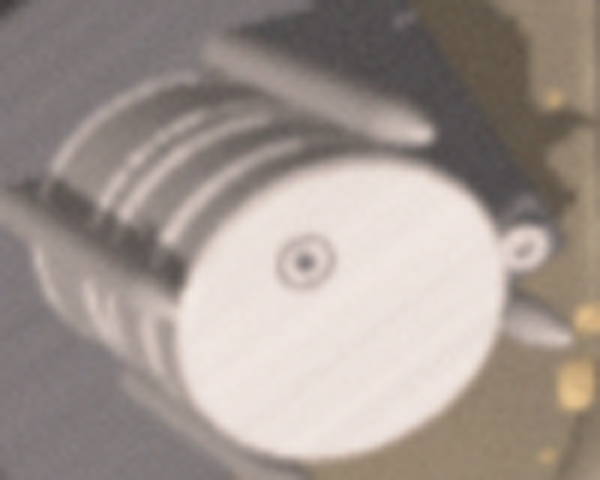

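>>> arm_command(
  targets=[
    {"dp": [0, 0.025, 0.006], "turn": [0, 0, 0], "grip": -1},
    {"dp": [0, 0.04, 0.01], "turn": [0, 0, 0], "grip": -1},
    {"dp": [0, 0.04, 0.01], "turn": [0, 0, 0], "grip": -1},
    {"dp": [0, 0.04, 0.01], "turn": [0, 0, 0], "grip": -1},
    {"dp": [0, 0.04, 0.01], "turn": [0, 0, 0], "grip": -1},
    {"dp": [0, 0.03, 0.008], "turn": [0, 0, 0], "grip": -1},
    {"dp": [0, 0.017, 0.004], "turn": [0, 0, 0], "grip": -1},
    {"dp": [0, 0, 0], "turn": [0, 0, 0], "grip": -1},
  ],
)

```text
clock: 26.95
position: [0.6211, -0.1426, 0.4001]
ee_rot: [0.701, 0.085, 0.703, -0.085]
contact_force: [0.4, -1.3, -2.9]
width: 0.0205
```

>>> arm_command(
  targets=[
    {"dp": [0, 0, 0], "turn": [0, 0, 0], "grip": -1},
    {"dp": [0, 0, 0], "turn": [0, 0, 0], "grip": -1},
    {"dp": [0, 0, 0], "turn": [0, 0, 0], "grip": -1},
  ],
)

```text
clock: 27.25
position: [0.62, -0.1458, 0.4014]
ee_rot: [0.702, 0.086, 0.702, -0.087]
contact_force: [0.1, -0.2, -1.9]
width: 0.0209
```

```bash
python3 - <<'E'
from h import *
s=manip.get_state()
c,im=snap("wrist","w33"); G=grasp(s);print(s['width'],s['contact_force'],G,rot(s)[:,0],s['position'])
print(proj(c,[G-[0,0,.141],[.6210,-.1444,.061]]))
cv2.imwrite("pics/w33z.png",cv2.resize(im[120:240,250:400],None,fx=5,fy=5,interpolation=cv2.INTER_CUBIC))
c,im=snap("scene","s33");cv2.imwrite("pics/s33z.png",cv2.resize(im[60:220,250:410],None,fx=3.7,fy=3.7,interpolation=cv2.INTER_CUBIC))
E
```

```text
0.020933349247787007 [ 0.08919323 -0.2369107  -1.94333536] [ 0.61992063 -0.14592264  0.24640837] [-4.47133122e-04 -5.64744319e-04 -9.99999741e-01] [ 0.61998993 -0.14583511  0.40140833]
[[321.02437253 198.65580268]
 [322.5809306  188.26623252]]
```

View pics/w33z.png

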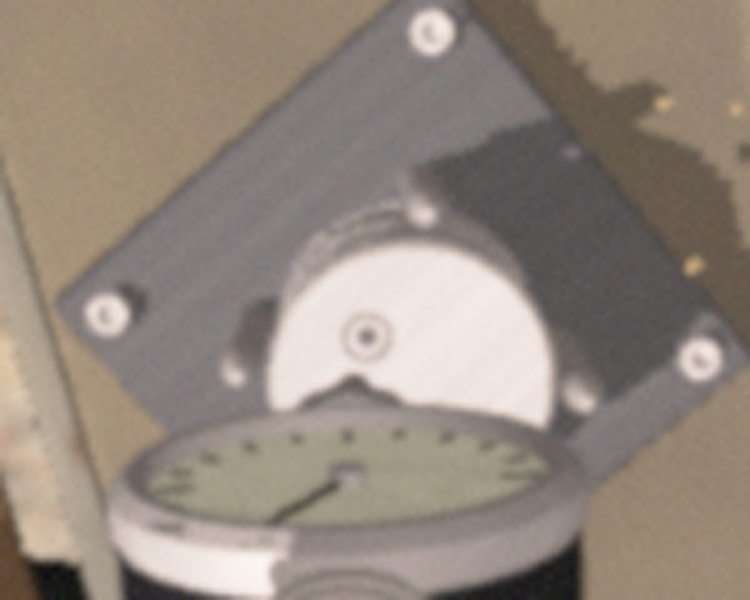

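View pics/s33z.png

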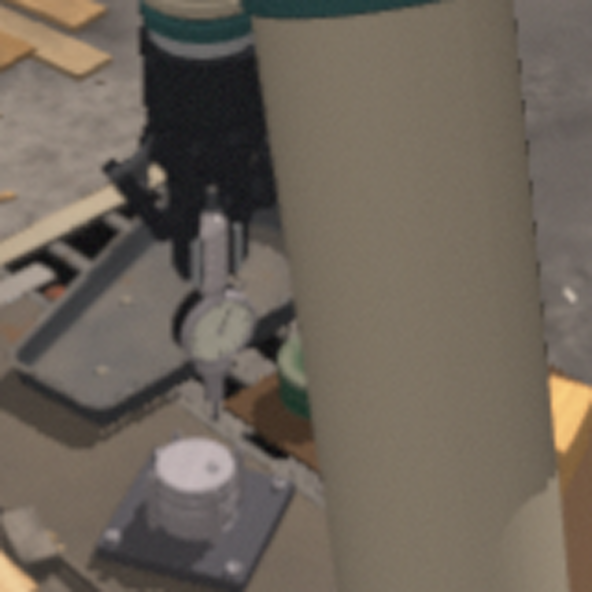

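```bash
python3 - <<'E'
from h import *
s=manip.get_state();c=manip.calibration("wrist");R=rot(s);G=grasp(s)
m=onz(c,[[323.0,187.0]],.061)[0]
zb=G[2]-.138
k=328.65/np.linalg.norm((c['R']@(G-[0,0,.138])+c['t'])[2]); print("px/mm",k/1000)
t=onz(c,[[320.2,194.9+.003*k]],zb)[0]
print("mark",m,"tip",t,"tip-G tool",R.T@(t-G),"move",R.T@(m-t))
E
```

```text
px/mm 1.2160227218739428
mark [ 0.62019258 -0.1433773   0.061     ] tip [ 0.61919074 -0.1460637   0.1085759 ] tip-G tool [ 0.13800015 -0.00056209 -0.00078867] move [0.04757489 0.00286678 0.0003147 ]
```

>>> arm_command(
  targets=[
    {"dp": [0.01, 0.0026, 0.0004], "turn": [0, 0, 0], "grip": -1},
    {"dp": [0.015, 0, 0], "turn": [0, 0, 0], "grip": -1},
    {"dp": [0.01, 0, 0], "turn": [0, 0, 0], "grip": -1},
    {"dp": [0, 0, 0], "turn": [0, 0, 0], "grip": -1},
    {"dp": [0, 0, 0], "turn": [0, 0, 0], "grip": -1},
    {"dp": [0, 0, 0], "turn": [0, 0, 0], "grip": -1},
  ],
)

```text
clock: 27.95
position: [0.6218, -0.1421, 0.3671]
ee_rot: [0.702, 0.086, 0.701, -0.086]
contact_force: [1.0, -0.1, -1.6]
width: 0.0208
```

```bash
python3 - <<'E'
from h import *
s=manip.get_state()
c,im=snap("wrist","w34"); G=grasp(s);print(s['width'],s['contact_force'],G,rot(s)[:,0],s['position'])
print(proj(c,[G-[0,0,.141],[.6210,-.1444,.061]]))
cv2.imwrite("pics/w34z.png",cv2.resize(im[150:240,270:370],None,fx=7,fy=6,interpolation=cv2.INTER_CUBIC))
c,im=snap("scene","s34");cv2.imwrite("pics/s34z.png",cv2.resize(im[120:220,260:360],None,fx=6,fy=6,interpolation=cv2.INTER_CUBIC))
E
```

```text
0.020817075776996326 [ 0.97969176 -0.10143576 -1.58136261] [ 0.62197547 -0.14220748  0.21209582] [ 1.21836574e-03 -5.34496970e-04 -9.99999115e-01] [ 0.62178662 -0.14212464  0.36709568]
[[320.93409466 198.34800405]
 [318.12244789 195.05388802]]
```

View pics/w34z.png

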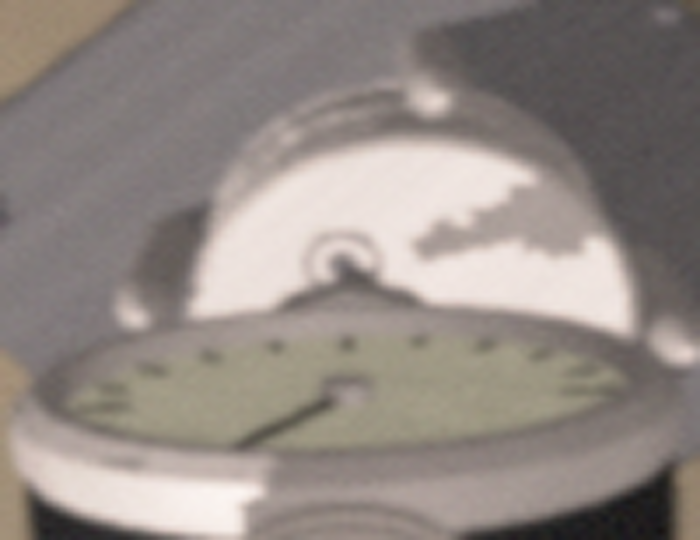

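View pics/s34z.png

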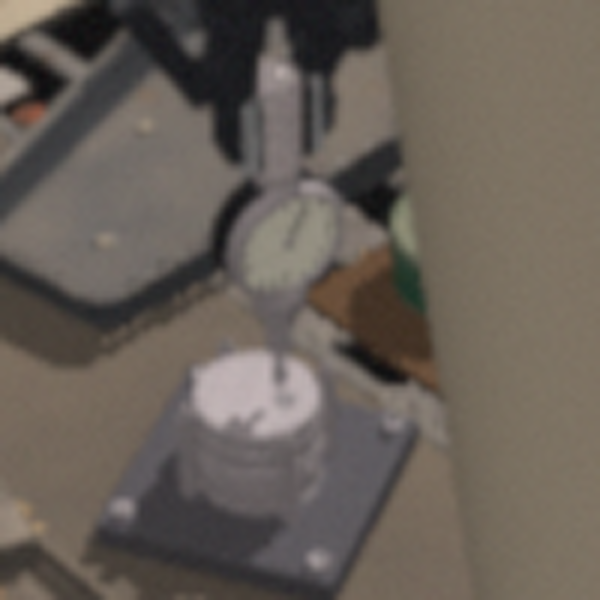

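```bash
python3 - <<'E'
from h import *
s=manip.get_state();c=manip.calibration("wrist");R=rot(s);G=grasp(s)
m=onz(c,[[318.6,193.8]],.061)[0]
t=G+R@np.array([.141,-.00065,-.0008])
print("mark",m,"rel",R.T@(m-t)); print(proj(c,[t,t-R[:,0]*.003, t-R[:,0]*.003-R[:,2]*.003]))
ct=manip.calibration("top")
E
```

```text
mark [ 0.62006617 -0.14373084  0.061     ] rel [ 0.01024838 -0.00129994 -0.00090354]
[[320.15206799 197.64885859]
 [320.16477501 198.51516176]
 [320.16842536 194.95998425]]
```

>>> arm_command(
  targets=[
    {"dp": [0.003, -0.0012, -0.0009], "turn": [0, 0, 0], "grip": -1},
    {"dp": [0.003, 0, 0], "turn": [0, 0, 0], "grip": -1},
    {"dp": [0, 0, 0], "turn": [0, 0, 0], "grip": -1},
    {"dp": [0, 0, 0], "turn": [0, 0, 0], "grip": -1},
    {"dp": [0, 0, 0], "turn": [0, 0, 0], "grip": -1},
  ],
)

```text
clock: 28.55
position: [0.6204, -0.143, 0.3605]
ee_rot: [0.702, 0.086, 0.702, -0.086]
contact_force: [-0.1, -0.0, -2.6]
width: 0.0205
```

```bash
python3 - <<'E'
from h import *
s=manip.get_state()
c,im=snap("wrist","w35"); G=grasp(s);print(s['width'],s['contact_force'],G,rot(s)[:,0],s['position'])
cv2.imwrite("pics/w35z.png",cv2.resize(im[170:220,290:350],None,fx=12,fy=12,interpolation=cv2.INTER_CUBIC))
c,im=snap("scene","s35");cv2.imwrite("pics/s35z.png",cv2.resize(im[160:210,280:340],None,fx=12,fy=12,interpolation=cv2.INTER_CUBIC))
E
```

```text
0.020536643360132358 [-0.13487273 -0.02616594 -2.63710385] [ 0.62043742 -0.14304575  0.2055017 ] [ 9.46136251e-05 -1.06392013e-04 -9.99999990e-01] [ 0.62042275 -0.14302926  0.3605017 ]
```

View pics/w35z.png

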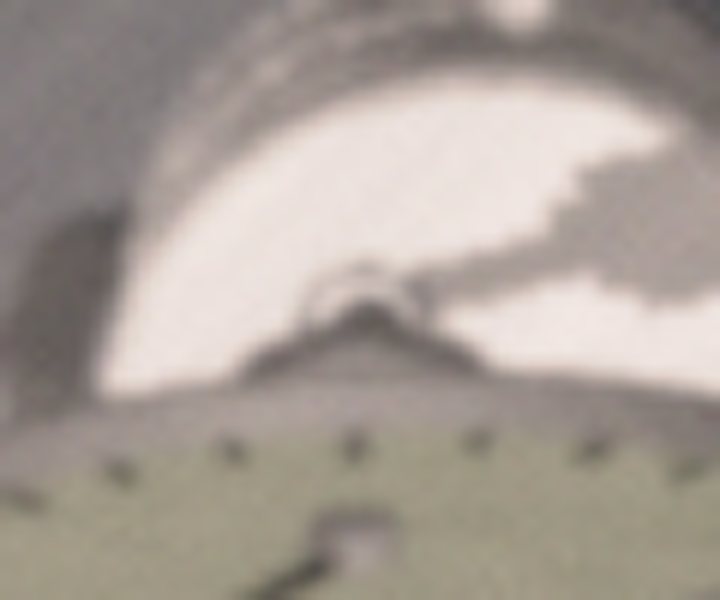

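View pics/s35z.png

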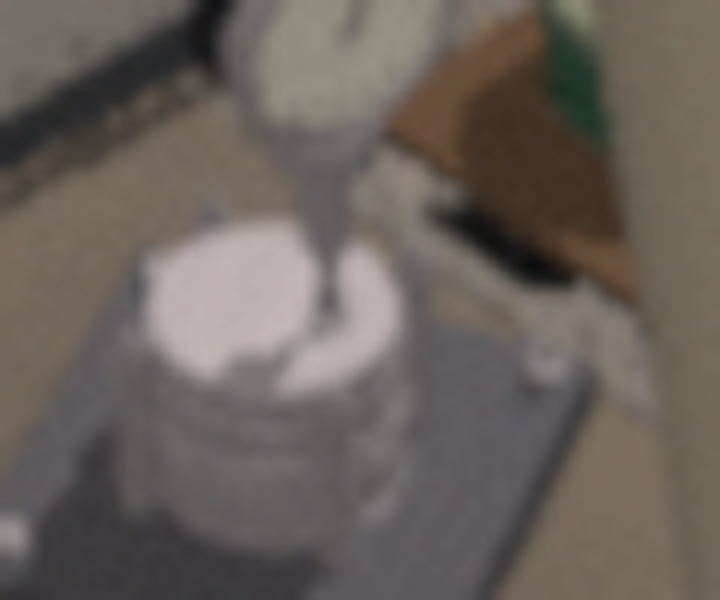

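>>> arm_command(
  targets=[
    {"dp": [0.001, 0, 0.0003], "turn": [0, 0, 0], "grip": -1},
    {"dp": [0.001, 0, 0], "turn": [0, 0, 0], "grip": -1},
    {"dp": [0.001, 0, 0], "turn": [0, 0, 0], "grip": -1},
    {"dp": [0.001, 0, 0], "turn": [0, 0, 0], "grip": -1},
    {"dp": [0.001, 0, 0], "turn": [0, 0, 0], "grip": -1},
    {"dp": [0.001, 0, 0], "turn": [0, 0, 0], "grip": -1},
    {"dp": [0, 0, 0], "turn": [0, 0, 0], "grip": -1},
    {"dp": [0, 0, 0], "turn": [0, 0, 0], "grip": -1},
  ],
)

```text
clock: 29.45
position: [0.6207, -0.1431, 0.3548]
ee_rot: [0.702, 0.086, 0.702, -0.086]
contact_force: [-1.1, -0.4, 0.2]
width: 0.0207
```

```bash
python3 - <<'E'
from h import *
f=[];z=[]
for i in range(6):
  s=manip.get_state(); f.append(s['contact_force'][2]);z.append(s['position'])
  c,im=snap("wrist" if i<5 else "scene","w36_%d"%i)
print(np.round(f,2),np.mean(z,0))
im=cv2.imread("pics/w36_0.png")
cv2.imwrite("pics/w36z.png",cv2.resize(im[170:230,275:365],None,fx=8,fy=8,interpolation=cv2.INTER_CUBIC))
im=cv2.imread("pics/w36_5.png");cv2.imwrite("pics/s36z.png",cv2.resize(im[140:210,270:340],None,fx=8,fy=8,interpolation=cv2.INTER_CUBIC))
E
```

```text
[ 0.17  0.16 -0.79  0.5   0.38  0.64] [ 0.6207034  -0.1430632   0.35469094]
```

View pics/w36z.png

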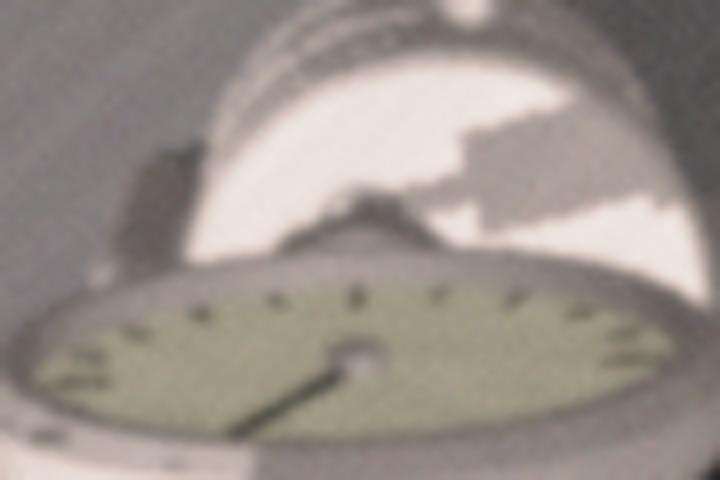

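View pics/s36z.png

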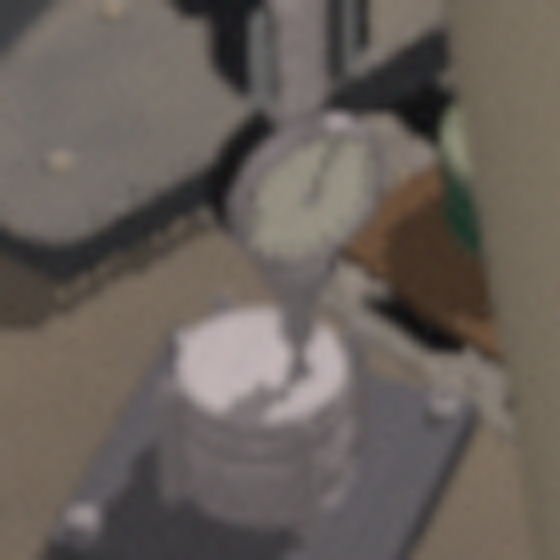

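>>> arm_command(
  targets=[
    {"dp": [0.001, 0, 0], "turn": [0, 0, 0], "grip": -1},
    {"dp": [0.001, 0, 0], "turn": [0, 0, 0], "grip": -1},
    {"dp": [0.0007, 0, 0], "turn": [0, 0, 0], "grip": -1},
    {"dp": [0, 0, 0], "turn": [0, 0, 0], "grip": -1},
    {"dp": [0, 0, 0], "turn": [0, 0, 0], "grip": -1},
    {"dp": [0, 0, 0], "turn": [0, 0, 0], "grip": -1},
  ],
)

```text
clock: 30.35
position: [0.6207, -0.1431, 0.3519]
ee_rot: [0.702, 0.086, 0.702, -0.086]
contact_force: [-0.8, -0.6, 1.3]
width: 0.0208
```

```bash
python3 - <<'E'
from h import *
f=[];z=[];r=[]
for i in range(20):
  s=manip.get_state(); f.append(s['contact_force']);z.append(s['position']);r.append(rot(s)[:,0])
  c,im=snap("wrist" if i<19 else "scene","w37_%d"%i)
print(np.mean(f,0),np.std(f,0),np.mean(z,0),np.mean(r,0),s['width'],s['clock'])
im=cv2.imread("pics/w37_0.png")
cv2.imwrite("pics/w37z.png",cv2.resize(im[170:230,275:365],None,fx=8,fy=8,interpolation=cv2.INTER_CUBIC))
im=cv2.imread("pics/w37_19.png");cv2.imwrite("pics/s37z.png",cv2.resize(im[100:210,260:360],None,fx=5,fy=5,interpolation=cv2.INTER_CUBIC))
E
```

```text
[-0.12329584  0.02498511  1.71006496] [0.40965206 0.37413011 0.41049125] [ 0.62068685 -0.14307919  0.35184739] [ 1.54323838e-04 -1.10075187e-04 -9.99999980e-01] 0.02032540019426481 31.3
```

View pics/w37z.png

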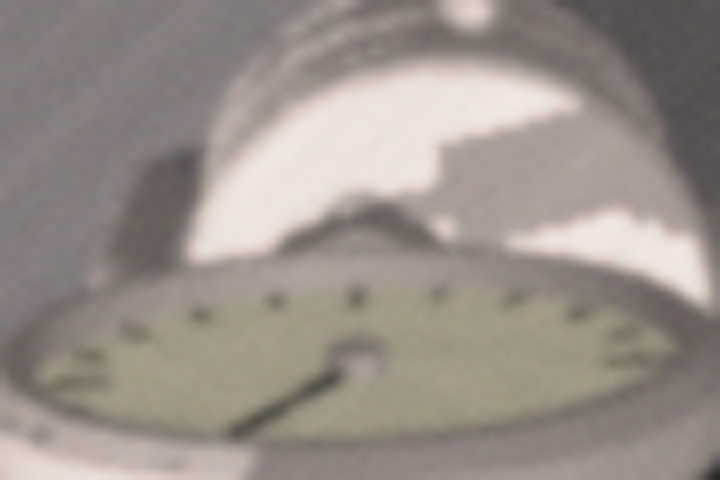

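View pics/s37z.png

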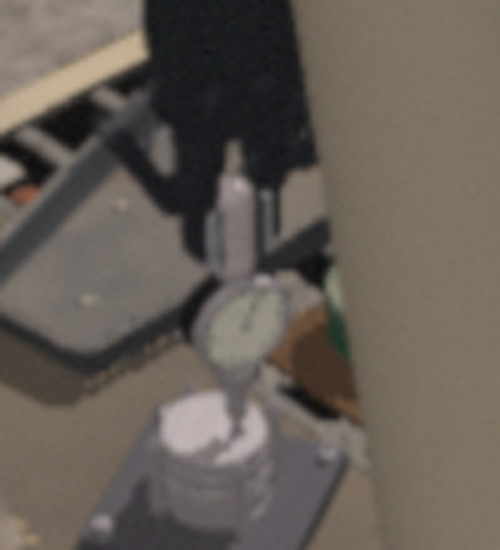

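>>> arm_command(
  targets=[
    {"dp": [-0.0005, 0, 0], "turn": [0, 0, 0], "grip": -1},
    {"dp": [0, 0, 0], "turn": [0, 0, 0], "grip": -1},
    {"dp": [0, 0, 0], "turn": [0, 0, 0], "grip": -1},
    {"dp": [0, 0, 0], "turn": [0, 0, 0], "grip": -1},
  ],
)

```text
clock: 31.75
position: [0.6207, -0.1431, 0.3523]
ee_rot: [0.702, 0.086, 0.702, -0.086]
contact_force: [0.3, -0.2, 1.4]
width: 0.0208
```

```bash
python3 - <<'E'
from h import *
f=[];z=[];ims=[]
for i in range(20):
  s=manip.get_state(); f.append(s['contact_force']);z.append(s['position'])
  c=manip.calibration("wrist");ims.append(manip.get_image("wrist")[:,:,::-1].astype(float))
print(np.mean(f,0),np.mean(z,0),s['width'],s['clock'])
im=np.mean(ims,0).clip(0,255).astype(np.uint8)
cv2.imwrite("pics/w38z.png",cv2.resize(im[180:212,300:344],None,fx=16,fy=16,interpolation=cv2.INTER_CUBIC))
cv2.imwrite("pics/w38.png",im)
G=grasp(s);R=rot(s);t=G+R@np.array([.141,-.00065,-.0008]);t[2]=.061
print((proj(c,[t])-[300,180]+.5)*16-.5)
E
```

```text
[-0.05016059 -0.01068613  1.27667392] [ 0.62066388 -0.14307122  0.35229082] 0.02022721599888648 32.7
[[329.43042464 311.47487089]]
```

View pics/w38z.png

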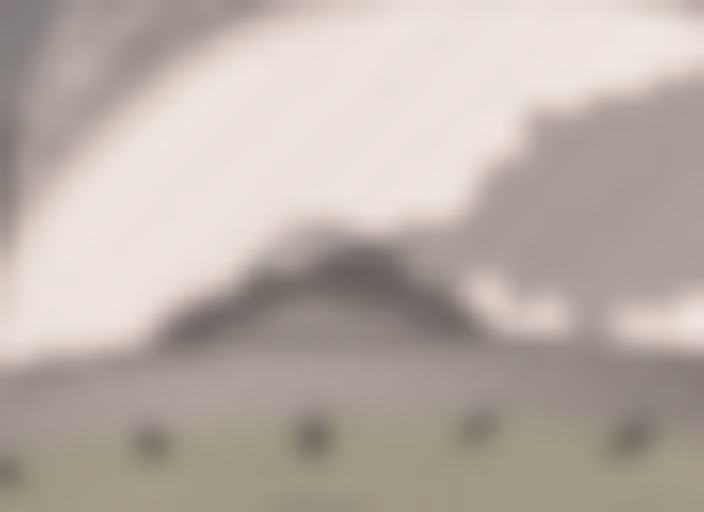

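```bash
python3 - <<'E'
from rig import manip
print(manip.sign_off())
E
```

```text
the job is handed in; nothing more can be done
None
```

I built the pack in the nest in the order asked: housing, then spacer ring, then cap with its mark up. I then took the dial gauge out of its block and handed the job in at 32.7 s, with the gauge held upright and its tip on the punch mark.

**Last checks**
- **Stack:** After the cap went on, the wrist view showed it level inside the four pins. Its fitted diameter was 55.8 to 56.2 mm at a height of 61 mm. I did not measure the stack again after setting the gauge on it.
- **Plunger:** The average push was about 3.6 N, which is about 5.0 mm pressed in. The heights gave about 4.7 mm, so I take it as about half-way, give or take 1 mm.
- **Tip on the mark:** The averaged wrist picture puts the tip within about 0.5 mm of the ring's centre. This is partly inferred, because the gauge case and a shadow hide the contact point. Working from where the cap was placed gave a mark position about 1.3 mm away. I trusted the picture.
- **Upright:** The tool axis was within 0.05° of vertical while the plunger was pressed. I did not measure the gauge's own tilt in the jaws.

**What went wrong on the way**
- My first grasp of the spacer was too high, and a finger rode up onto it at about 31 N. I reopened, measured again and picked it up properly.
- Closing on the cap gave about 30 N, probably a fingertip on the table.
- Both readings were under the 40 N limit, though I only saw the force at the end of each move.
- The dial's needle did not move in any picture, so I could not use it as a check.

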